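# Refit the drip grille and push the drip tray home

## Task

The washed steel drip grille lies on the drying mat. Lay it on the studs of the coffee machine's drawn-out drip tray and slide it gently until its holes drop over them and it lies flat and fully down, then push the tray fully home into the machine. Use a light hand (no more than about 35 N anywhere on the machine, tray or studs) and leave the other things where they are.

Things in the scene. Friction and masses are not known exactly. Their poses are not given: they have to be found in the camera images.
- grille: Slotted steel plate, 200 x 150 x 5 mm (its x, y, z), 0.16 to 0.25 kg, lying on the mat at first; origin at the centre of its underside, z up. Four round 14 mm holes at x = +-68, y = +-55 mm; no other opening is wider than 5 mm; solid for |x| over 36 mm. It fits either way round.
- lift_bar (a point): Centre of the grille's lift bar, 29 mm above the grille's underside, over its middle; axes as the grille's. The bar is 72 mm long (y), 10 mm thick (x), 12 mm tall, on a post at each end (56 mm free between them), open below; 18 mm of air between bar and plate. Pinch it across x with the fingertips above the plate.
- coffee_machine: Black coffee machine, fixed, 240 mm wide, 377 mm tall. Its front faces its own -x, z up; origin on the counter under the head. Head: from x = 10 mm back, 185 mm above the counter and up; spouts under it down to 136 mm. Body: from x = 100 mm back, its lip 44.5 mm above the counter: a seated grille (top at 41 mm) passes under it, one still lying on the studs (top at 47.5 mm) does not.
- drip_tray (a joint): How far (m) the drip tray is drawn out along the machine's -x: 0 = fully home, 0.2 = fully out, with a stop at each end; it starts at 0.18 to 0.2. About 4 N of friction, plus drag of 10 N per m/s. The tray is black, 250 mm long, 188 mm wide, walls 6 to 7 mm thick, rim 39 mm above the counter. It holds a grey insert with four white studs (see tray_mid).
- tray_mid (a point): Middle of the tray, 36 mm above the counter, the height of a seated grille's underside; axes as the machine's; moves with the tray. The four studs, 10 mm thick, tops 42.5 mm above the counter, stand 136 mm (x) by 110 mm (y) apart, at y = +-55 mm, but their insert has end play: their middle lies up to 12 mm before or behind this point along x, unmeasured; it sits tight there.
- tray_front (a point): Middle of the outer face of the tray's steel front panel (236 mm wide, 6 to 46 mm above the counter), 26 mm above the counter; moves with the tray; home lies along the machine's +x. A black pull lip, 110 mm wide, stands out 14 mm to -x at 38 to 46 mm above the counter: push on it or on the panel beside it.
- drying_mat: Flat black ribbed rubber mat, 240 x 360 mm, 6 mm thick, fixed; origin at the centre of its underside.
- espresso_cup: White cup, 62 mm across, 58 mm tall, on the mat beside the grille; origin at the centre of its underside. A bystander.
- sugar_shaker: Glass shaker with black lid, 72 mm across, 106 mm tall, on the long black tray beyond the work; origin at the centre of its underside. A bystander.
- cocoa_shaker: The same shaker filled with brown cocoa, on the long black tray; a bystander.
- pod_0: Red coffee pod, 54 mm across, 32 mm tall, on the long black tray; a bystander.
- pod_1: Orange coffee pod, the same; a bystander.
- mug: Blue mug, 82 mm across, 95 mm tall; a bystander.
- milk_jug: Steel milk jug, 92 mm across, 100 mm tall; a bystander.
- coffee_scoop: Steel coffee scoop, 140 mm long, lying on the counter; a bystander.

How it is judged:
On the way:
1. the grille lies flat and fully down over the four studs while the tray is still drawn out (value of joint drip_tray above 0.12 m and z of grille in the frame of tray_mid between -0.003 and 0.0025 m and angle between grille's own z axis and vertical below 0.025 rad and y of grille in the frame of tray_mid between -0.005 and 0.005 m and angle between the x axis of grille and the x axis of tray_mid, either way round below 0.06 rad), for 0.2 s.
At the end, for the whole second after the job is handed in: The drip tray is home (within 5 mm of its stop); the grille lies in it at rest and released, holes over the studs: within 2.5 mm of the seated height, level within 0.025 rad, within 5 mm of centre across the tray, 16 mm along it, square within 0.06 rad (value of joint drip_tray below 0.005 m and z of grille in the frame of tray_mid between -0.003 and 0.0025 m and angle between grille's own z axis and vertical below 0.025 rad and y of grille in the frame of tray_mid between -0.005 and 0.005 m and x of grille in the frame of tray_mid between -0.016 and 0.016 m and angle between the x axis of grille and the x axis of tray_mid, either way round below 0.06 rad and linear speed of grille below 0.02 m/s); the robot touches nothing.
It fails at once if the grille is pressed on the studs, tray or machine with more than 35 N (contact force between grille and coffee_machine above 35 N).
It fails at once if the fingers press on the machine or its tray with more than 35 N (contact force between the fingers and coffee_machine above 35 N).
It fails at once if the rest of the arm bumps the machine with more than 35 N (contact force between the arm and coffee_machine above 35 N).
It fails at once if a bystander is moved by more than 25 mm (distance of any of espresso_cup, sugar_shaker, cocoa_shaker, pod_0, pod_1, mug, milk_jug, coffee_scoop from where it was at the start of the episode above 0.025 m).
It also fails if it takes over 58 s, if anything falls off the work surface, if the arm or the gripper's body presses on something with over 40 N, if the wrist force passes 120 N, or if a joint passes its speed limit or range.

## Robot

A 6-joint arm with a two-finger parallel gripper is mounted at the origin on the work surface. World frame = base frame: x ahead of the robot, y to its left, z up, the work surface at z = 0. Lengths are in m, angles in rad, forces in N, time in s.
With the tool pointing down it reaches from about 0.375 to 0.975 m from the base axis. Payload 3.8 kg.
Tool frame: the origin (TCP) lies on the centre line of the jaws, within the pads' length; the fingertips stand 19 mm ahead of it and the grasp point (between the pads) is the TCP; y points along the fingers, z is the direction in which the jaws open and shut, and the axes are right-handed (so a half turn about y gives the same grasp; the last joint's range is limited). The gripper opens to 85 mm and grips with 20 to 120 N. Pads are 22 mm wide; open, the fingers measure 114 mm over their backs; the gripper's body (76 mm by 85 mm) begins 54 mm behind the grasp point. The pads swing forward as they close: fully open they stand 13 mm farther back than shut.
Start: joints at [1.177, 0.264, 1.604, -0, 1.274, -0.037], TCP at [0.236, 0.632, 0.23] pointing down, gripper open.
Joint ranges: [-2.63, 2.63], [-0.94, 2.18], [0.31, 2.57], [-1.31, 4.45], [0, 2.66], [-2.55, 2.55]. Speed limits (rad/s): [2.57, 2.57, 3.14, 3.14, 3.14, 3.14].

## Interface

Orientations are given as a unit quaternion [w, x, y, z].
In Python, from rig import bot, viewer, ticket gives the robot as it stands. The module is installed in compiled form; this text tells all that it offers.
- The arm moves only by the shell command python3 -m creep 'ROWS' [FORCE]. ROWS is JSON, one flat list of numbers, 7 for each row, row after row: the opening, from 0 (shut) to 1 (fully open), then the shift along the tool's x, y, z in units of 30 mm (1.0 is 30 mm), then the turn, a rotation vector about the tool's x, y, z in units of 6 degrees (1.0 is 6 degrees). A call has exactly 8 rows; each row is the pose to reach, as a shift and turn from the pose commanded when the call began, along the tool's axes at that moment; what a row does not reach only later rows make up. A row lasts 1/10 s, in which the tool goes at most 50 mm and 8.59 degrees, less where a joint would pass 70% of its speed; a pose out of reach is approached as far as the arm can. A call with a gripper value outside its range is refused whole. The fingers move at their own pace and stop on an object; FORCE is the grip in N (left out, the last holds). Time passes only in rows, so rows that repeat a pose let the fingers close, or fill a call up. It gives the time, the measured TCP pose, the force and the opening at its end, in the units of the state.
- bot.state(): the state, without advancing time (a new reading comes with each control period).
- viewer.camera(name): name is "scene" or "top"; returns (picture, depth): 384x512x3 uint8, blue, green, red; 384x512 float32, m along the optical axis (not along the pixel's ray), 0 where there is no reading.
- viewer.get_calibration(name): a dict with "fx", "fy", "cx", "cy" (pixels), "distortion" ([k1, k2, p1, p2, k3] as OpenCV has them; the pictures are not rectified), "rvec" (rotation vector, rad) and "tvec" (3), from world to camera coordinates, as OpenCV has them. Camera axes: x right, y down, z forward; pixel columns grow to the right and rows downward; lengths in m; the calibration is good to about 2 mm. A picture is of the moment at which its call begins. get_calibration takes no time and is no camera call.
- ticket.close_job(): hands the job in, once; it reports no verdict.
The state is a dict: "t": time; "joint_positions": joint angles; "joint_vel": joint speeds; "effort": joint torques, N m; "position": TCP position; "orientation": TCP orientation; "contact_force": force on the tool from outside, world axes, zero at the start; "moment": the same for the moment, N m; "grip_width": opening from 0.0 (shut) to 1.0 (fully open).
Only numpy, scipy, OpenCV 4.12 (cv2) and the standard library are available. Lean on these libraries where they do the work, as an engineer would, in place of code of your own. Each camera call takes 0.05 s, during which the arm holds its last target.

## Working session

There is one attempt and no reset: what is moved stays moved. The work goes in short steps, Python scripts to look and compute and a shell command to move; the robot and the scene stay as the last step left them, time stands still between calls to the robot, and variables do not carry over. Pictures are saved under pics/ and viewed, and the job is handed in when it is done.

```bash
mkdir -p pics; ls
python3 - <<'E'
from rig import bot, viewer
import cv2, numpy as np
print(bot.state())
for n in ("scene","top"):
    c=viewer.get_calibration(n); print(n,c)
    p,d=viewer.camera(n); np.savez(f"{n}0.npz",p=p,d=d); cv2.imwrite(f"pics/{n}0.png",p)
E
```

```text
pics
{'t': 0.0, 'joint_positions': array([ 1.17715034e+00,  2.64770357e-01,  1.60536564e+00,  5.58239028e-06,
        1.27369110e+00, -3.69006662e-02]), 'joint_vel': array([-0.00153814, -0.00073106, -0.00019376,  0.00050038,  0.00106865,
        0.00062015]), 'effort': array([ 1.09953742e-04, -5.15103114e+01, -3.67314291e+01, -4.39612711e-05,
        1.26760011e-02, -1.26455834e-05]), 'position': array([0.23544925, 0.63182918, 0.22865494]), 'orientation': array([-0.69511574,  0.69665845, -0.12563184,  0.12529064]), 'contact_force': array([-0.39347358, -0.54879829, -0.47593396]), 'moment': array([0.00513819, 0.00646873, 0.01832634]), 'grip_width': 0.9981106309054599}
scene {'fx': 423.80972900547187, 'fy': 423.80972900547187, 'cx': 260.0267403723879, 'cy': 189.98689404198626, 'distortion': array([-0.02348829,  0.        ,  0.        ,  0.        ,  0.        ]), 'rvec': array([ 1.26405113,  2.45568985, -0.7564627 ]), 'tvec': array([ 0.23575744, -0.36712335,  1.67091203])}
top {'fx': 368.76115752663685, 'fy': 368.76115752663685, 'cx': 254.25107822674255, 'cy': 190.0799417219314, 'distortion': array([0.01606495, 0.        , 0.        , 0.        , 0.        ]), 'rvec': array([ 2.1808572 , -2.18123433,  0.09470688]), 'tvec': array([0.050583  , 0.51617967, 1.18395339])}
```

View pics/scene0.png

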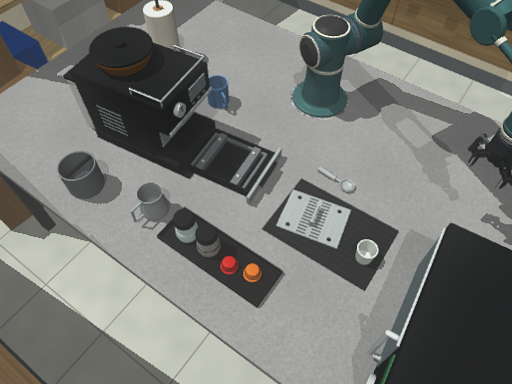

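View pics/top0.png

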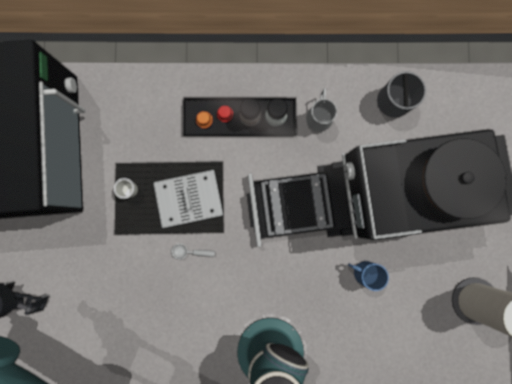

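The top view shows the grille at about (188,198) on the mat, the cup at (125,188), the tray at about (292,205) with its front panel at x≈255, and the machine to the right. I'll zoom in on these.

```bash
cat > h.py <<'E'
import cv2, numpy as np
from rig import bot, viewer
from scipy.spatial.transform import Rotation as R
def cal(n):
    c=viewer.get_calibration(n); K=np.array([[c['fx'],0,c['cx']],[0,c['fy'],c['cy']],[0,0,1.]])
    return K,np.array(c['distortion']),np.array(c['rvec']),np.array(c['tvec'])
def ray(n,uv):
    K,D,r,t=cal(n); M=cv2.Rodrigues(r)[0]
    u=cv2.undistortPoints(np.float64(uv).reshape(-1,1,2),K,D).reshape(-1,2)
    d=np.c_[u,np.ones(len(u))]@M; return -M.T@t,d
def onplane(n,uv,z):
    o,d=ray(n,uv); return o+d*((z-o[2])/d[:,2])[:,None]
def proj(n,P):
    K,D,r,t=cal(n); return cv2.projectPoints(np.float64(P).reshape(-1,1,3),r,t,K,D)[0].reshape(-1,2)
def cloud(n,d):
    K,D,r,t=cal(n); M=cv2.Rodrigues(r)[0]; h,w=d.shape
    vv,uu=np.mgrid[:h,:w]
    u=cv2.undistortPoints(np.float64(np.dstack([uu,vv])).reshape(-1,1,2),K,D).reshape(-1,2)
    P=(np.c_[u,np.ones(len(u))]*d.reshape(-1,1)-t)@M
    return P.reshape(h,w,3)
E
python3 - <<'E'
from h import *
p=np.load("top0.npz")['p']; s=np.load("scene0.npz")['p']
a=cv2.resize(p[155:245,105:225],None,fx=6.5,fy=6.5,interpolation=cv2.INTER_CUBIC);cv2.imwrite("pics/a.png",a)
b=cv2.resize(p[160:255,240:365],None,fx=6,fy=6,interpolation=cv2.INTER_CUBIC);cv2.imwrite("pics/b.png",b)
c=cv2.resize(s[125:260,170:370],None,fx=4,fy=4,interpolation=cv2.INTER_CUBIC);cv2.imwrite("pics/c.png",c)
E
```

```text
(no output)
```

View pics/a.png

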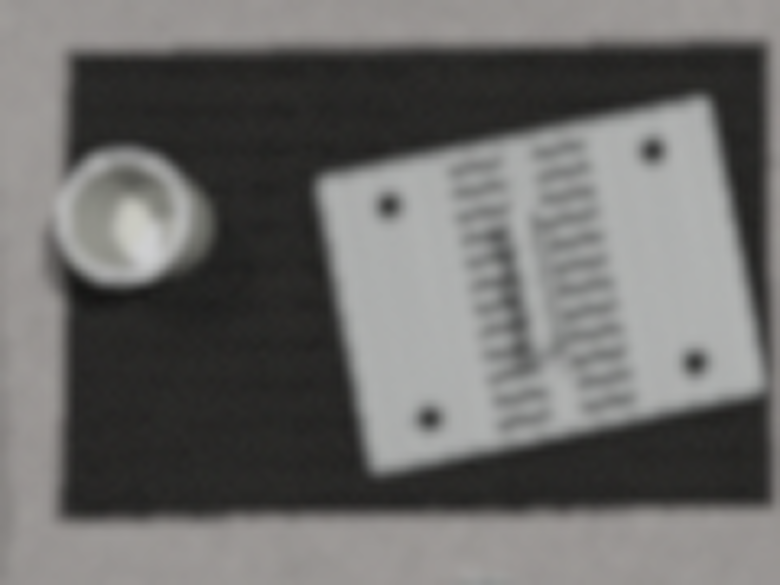

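View pics/b.png

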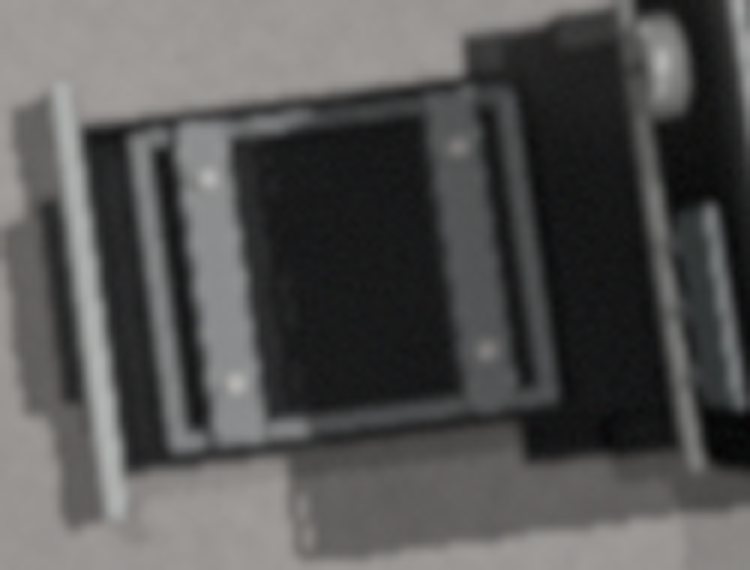

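View pics/c.png

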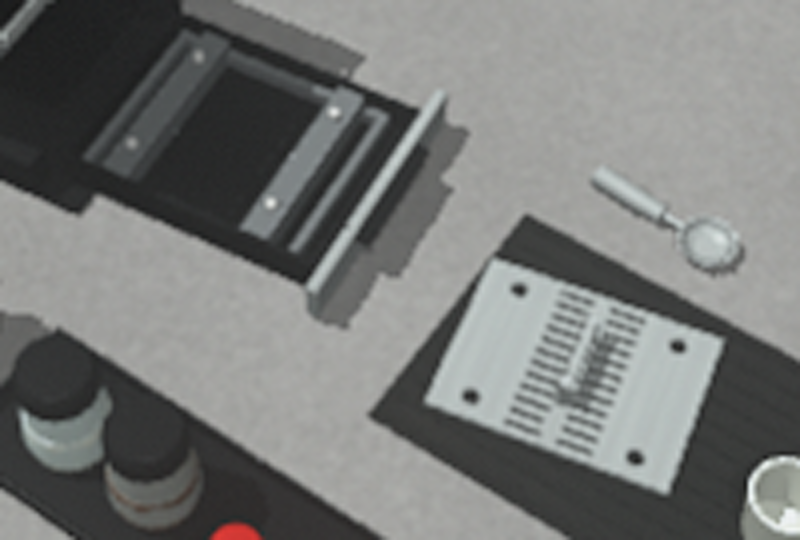

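Zooms: four dark holes in the grille at a.png (390,206), (653,151), (429,418), (695,362); four white studs at b.png (210,177), (458,147), (237,383), (488,350). Both sets are also clear in the scene view. Next I take sub-pixel centroids and triangulate.

```bash
cat >> h.py <<'E'
def cen(img,uv,r,sign):
    g=cv2.cvtColor(img,cv2.COLOR_BGR2GRAY).astype(float)*sign
    out=[]
    for u,v in uv:
        for _ in range(4):
            x0,y0=int(round(u)),int(round(v)); w=g[y0-r:y0+r+1,x0-r:x0+r+1]
            b=np.percentile(w,60); w=np.clip(w-b-0.25*(w.max()-b),0,None)
            yy,xx=np.mgrid[y0-r:y0+r+1,x0-r:x0+r+1]
            u,v=(w*xx).sum()/w.sum(),(w*yy).sum()/w.sum()
        out.append((u,v))
    return np.array(out)
def tri(uv1,uv2):
    o1,d1=ray("scene",uv1); o2,d2=ray("top",uv2); out=[];g=[]
    for a,b in zip(d1,d2):
        s=np.linalg.lstsq(np.c_[a,-b],o2-o1,rcond=None)[0]
        p,q=o1+a*s[0],o2+b*s[1]; out.append((p+q)/2); g.append(np.linalg.norm(p-q))
    return np.array(out),np.array(g)
E
python3 - <<'E'
from h import *
p=np.load("top0.npz")['p']; s=np.load("scene0.npz")['p']
A=lambda L,f,o:np.array(L)/f-0.4+np.array(o)
np.set_printoptions(precision=4,suppress=True)
th=cen(p,A([(390,206),(653,151),(695,362),(429,418)],6.5,(105,155)),3,-1)
ts=cen(p,A([(210,177),(458,147),(488,350),(237,383)],6,(240,160)),2,1)
# scene: far-from robot left... holes order
sh=cen(s,A([(635,457),(471,397),(519,290),(678,346)],4,(170,125)),3,-1)
ss=cen(s,A([(270,203),(131,144),(199,56),(335,112)],4,(170,125)),2,1)
for nm,t,sc,z in (("holes",th,sh,.011),("studs",ts,ss,.0425)):
    print(nm,t.tolist(),sc.tolist())
    P=onplane("top",t,z);Q=onplane("scene",sc,z);T,g=tri(sc,t)
    print("top\n",P,"\nscene\n",Q,"\ntri\n",T,g)
    for X in (P,Q,T):
        m=X.mean(0); e=[np.linalg.norm((X[i]-X[(i+1)%4])[:2]) for i in range(4)]
        dx=(X[0]+X[3]-X[1]-X[2])[:2]; print("mean",m,"edges",np.array(e),"long axis deg",np.degrees(np.arctan2(dx[1],dx[0])))
E
```

```text
holes [[164.33646028767978, 186.15853658536582], [204.93817619783619, 177.7239567233385], [211.47340139709834, 210.34658785599143], [170.65138506398836, 218.94767536044066]] [[328.33808906182446, 239.06470673007635], [287.2799565958766, 223.6410634010231], [299.3342592592593, 196.9814814814815], [339.02842423165754, 211.1545567596376]]
top
 [[0.53   0.3465 0.011 ]
 [0.558  0.2133 0.011 ]
 [0.4504 0.1907 0.011 ]
 [0.4223 0.3238 0.011 ]] 
scene
 [[0.5331 0.3474 0.011 ]
 [0.5611 0.2146 0.011 ]
 [0.454  0.1915 0.011 ]
 [0.4257 0.3245 0.011 ]] 
tri
 [[0.5306 0.3471 0.0069]
 [0.5586 0.2137 0.0066]
 [0.4508 0.1907 0.0064]
 [0.4227 0.3242 0.0067]] [0.0009 0.0005 0.0013 0.0011]
mean [0.4902 0.2686 0.011 ] edges [0.1361 0.11   0.136  0.11  ] long axis deg 101.8781403322714
mean [0.4935 0.2695 0.011 ] edges [0.1357 0.1096 0.1359 0.1098] long axis deg 101.9392027409457
mean [0.4907 0.2689 0.0067] edges [0.1364 0.1102 0.1364 0.1103] long axis deg 101.88449593091494
studs [[274.4375, 189.203125], [315.8737174427782, 184.00000000000003], [320.646004480956, 217.9850634802091], [278.9074074074074, 22
[... 155 characters left out ...]
2665036, 152.4877750611247]]
top
 [[ 0.5173 -0.0143  0.0425]
 [ 0.534  -0.1476  0.0425]
 [ 0.4251 -0.1613  0.0425]
 [ 0.4079 -0.028   0.0425]] 
scene
 [[ 0.5201 -0.0124  0.0425]
 [ 0.5385 -0.1456  0.0425]
 [ 0.4293 -0.1599  0.0425]
 [ 0.4111 -0.0269  0.0425]] 
tri
 [[ 0.5176 -0.0145  0.0381]
 [ 0.5349 -0.149   0.0361]
 [ 0.4254 -0.1628  0.0369]
 [ 0.408  -0.0286  0.0383]] [0.0001 0.0007 0.0012 0.0008]
mean [ 0.4711 -0.0878  0.0425] edges [0.1344 0.1098 0.1344 0.1103] long axis deg 97.2711095835924
mean [ 0.4748 -0.0862  0.0425] edges [0.1345 0.1101 0.1343 0.11  ] long axis deg 97.85469752829304
mean [ 0.4715 -0.0887  0.0373] edges [0.1356 0.1103 0.1353 0.1105] long axis deg 97.35166229008132
```

```bash
cat >> h.py <<'E'
np.set_printoptions(precision=4,suppress=True)
def axes(q): 
    return R.from_quat([q[1],q[2],q[3],q[0]]).as_matrix()
def plan(target,zdir_deg,state=None):
    """delta in tool units for TCP at target, tool y down, tool z along heading (mod 180)"""
    s=state or bot.state(); M=axes(s['orientation'])
    a=np.radians(zdir_deg); z=np.array([np.cos(a),np.sin(a),0])
    if z@M[:,2]<0: z=-z
    y=np.array([0,0,-1.]); T=np.c_[np.cross(y,z),y,z]
    rv=R.from_matrix(M.T@T).as_rotvec()
    sh=M.T@(np.array(target)-s['position'])
    print("axes cols\n",M,"\nshift",sh/0.03,"turn",np.degrees(rv)/6,"pos",s['position'])
E
python3 - <<'E'
from h import *
def yaw(P,L=.136,W=.11):
    P=np.array(P); m=P[:,:2].mean(0); X=P[:,:2]-m; M=np.array([[L/2,W/2],[-L/2,W/2],[-L/2,-W/2],[L/2,-W/2]])
    # model x along edge from 1->0
    best=[]
    for s in(1,-1):
        A=M*[1,s]; c=(A*X).sum(); k=(A[:,0]*X[:,1]-A[:,1]*X[:,0]).sum(); t=np.arctan2(k,c)
        Rm=np.array([[np.cos(t),-np.sin(t)],[np.sin(t),np.cos(t)]]); best.append((np.abs(A@Rm.T-X).max(),np.degrees(t)))
    return min(best)
print("grille",yaw([(0.53,0.3465),(0.558,0.2133),(0.4504,0.1907),(0.4223,0.3238)]),yaw([[0.5331,0.3474],[0.5611,0.2146],[0.454,0.1915],[0.4257,0.3245]]))
print("studs",yaw([[0.5173,-.0143],[.534,-.1476],[.4251,-.1613],[.4079,-.028]]),yaw([[.5201,-.0124],[.5385,-.1456],[.4293,-.1599],[.4111,-.0269]]))
plan([.4915,.269,.12],101.9)
E
```

```text
grille (np.float64(6.648527674828209e-05), np.float64(101.8905959445747)) (np.float64(0.00032686588193962807), np.float64(102.01638979907595))
studs (np.float64(0.0008649860698889816), np.float64(97.20978034848919)) (np.float64(0.001060197657315659), np.float64(97.70517531645464))
axes cols
 [[ 0.937  -0.0008  0.3493]
 [-0.3493 -0.0019  0.937 ]
 [-0.0001 -1.     -0.0021]] 
shift [12.2214  3.6416 -8.3457] turn [ 0.0192 -5.3906 -0.0064] pos [0.2355 0.6319 0.2288]
```

```bash
python3 -m creep '[1,2,0.2,-1.4,0,-0.9,0, 1,4,0.4,-2.8,0,-1.8,0, 1,6,0.6,-4.2,0,-2.7,0, 1,7.5,0.8,-5.2,0,-3.6,0, 1,9,1,-6.2,0,-4.4,0, 1,10.6,1,-7.2,0,-5.39,0, 1,12.22,1,-8.35,0,-5.39,0, 1,12.22,1,-8.35,0,-5.39,0]' 40
python3 - <<'E'
from h import *
plan([.4915,.269,.10],101.9)
E
```

```text
t: 0.9
position: [0.4661, 0.3045, 0.201]
orientation: [-0.703, 0.703, 0.073, -0.074]
contact_force: [-0.2, 0.3, -0.0]
grip_width: 0.999
axes cols
 [[ 0.9785 -0.0006 -0.2064]
 [ 0.2064 -0.0003  0.9785]
 [-0.0006 -1.     -0.0002]] 
shift [ 0.5877  3.3673 -1.333 ] turn [ 0.0017  0.002  -0.0059] pos [0.4661 0.3045 0.201 ]
```

```bash
python3 -m creep '[1,0,0,0,0,0,0, 1,0,0,0,0,0,0, 1,0,0,0,0,0,0, 1,0,0,0,0,0,0, 1,0,0,0,0,0,0, 1,0,0,0,0,0,0, 1,0,0,0,0,0,0, 1,0,0,0,0,0,0]'
python3 - <<'E'
from h import *
plan([.4915,.269,.039],101.9)
for n in ("scene","top"):
    p,d=viewer.camera(n); cv2.imwrite(f"pics/{n}1.png",p)
E
```

```text
t: 1.7
position: [0.4654, 0.3069, 0.2016]
orientation: [-0.703, 0.703, 0.074, -0.073]
contact_force: [-0.5, 0.3, 0.7]
grip_width: 0.997
axes cols
 [[ 0.9784  0.0001 -0.2068]
 [ 0.2068  0.      0.9784]
 [ 0.0001 -1.     -0.    ]] 
shift [ 0.5903  5.4195 -1.4146] turn [0.0001 0.006  0.0006] pos [0.4654 0.3069 0.2016]
```

View pics/scene1.png

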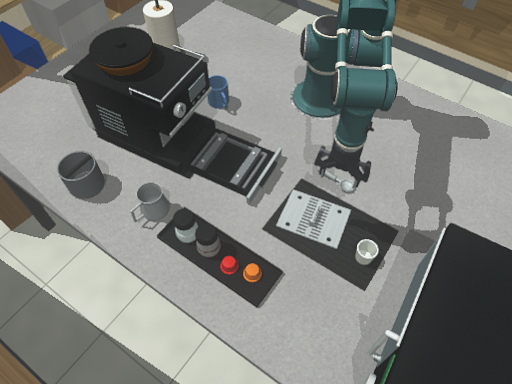

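The gripper, still high, hangs at scene (345,170) over the mat edge, fingers open. I'll align over the bar and descend.

```bash
python3 -m creep '[1,0.3,0.3,-0.7,0,0,0, 1,0.59,1,-1.41,0,0,0, 1,0.59,2,-1.41,0,0,0, 1,0.59,3,-1.41,0,0,0, 1,0.59,3.8,-1.41,0,0,0, 1,0.59,4.2,-1.41,0,0,0, 1,0.59,4.2,-1.41,0,0,0, 1,0.59,4.2,-1.41,0,0,0]'
python3 - <<'E'
from h import *
plan([.4915,.269,.039],101.9)
for n in ("scene","top"):
    p,d=viewer.camera(n); cv2.imwrite(f"pics/{n}2.png",p)
    c=p[160:270,250:370] if n=="scene" else p[150:250,130:250]
    cv2.imwrite(f"pics/{n}2c.png",cv2.resize(c,None,fx=5,fy=5,interpolation=cv2.INTER_CUBIC))
E
```

```text
t: 2.6
position: [0.4922, 0.2691, 0.0763]
orientation: [0.703, -0.703, -0.074, 0.073]
contact_force: [-1.0, -1.1, 0.4]
grip_width: 1.0
axes cols
 [[ 0.9785  0.0009 -0.2062]
 [ 0.2062  0.0004  0.9785]
 [ 0.001  -1.      0.0002]] 
shift [-0.0261  1.244   0.0019] turn [-0.0023 -0.0003  0.0091] pos [0.4922 0.2691 0.0763]
```

View pics/scene2c.png

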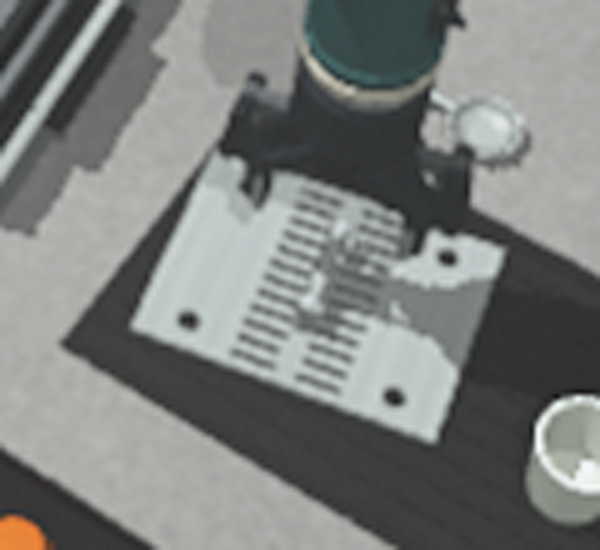

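View pics/top2c.png

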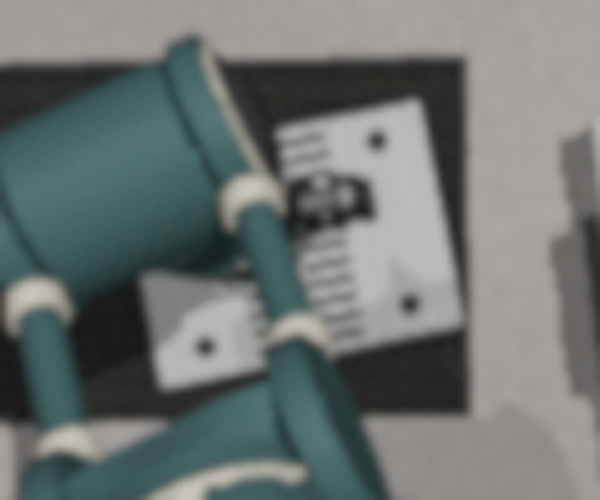

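Fingers straddle the bar (scene crop: fingers at (250,185) and (440,215), bar at (340,275)). I'll go down and close.

```bash
python3 -m creep '[1,-0.02,0.4,0,0,0,0, 1,-0.02,0.8,0,0,0,0, 1,-0.02,1.1,0,0,0,0, 1,-0.02,1.24,0,0,0,0, 1,-0.02,1.24,0,0,0,0, 0.6,-0.02,1.24,0,0,0,0, 0.4,-0.02,1.24,0,0,0,0, 0.3,-0.02,1.24,0,0,0,0]' 40
python3 -m creep '[0.2,0,0,0,0,0,0, 0.15,0,0,0,0,0,0, 0.1,0,0,0,0,0,0, 0,0,0,0,0,0,0, 0,0,0,0,0,0,0, 0,0,0,0,0,0,0, 0,0,0,0,0,0,0, 0,0,0,0,0,0,0]' 40
```

```text
t: 3.5
position: [0.4915, 0.2688, 0.0389]
orientation: [0.703, -0.703, -0.074, 0.073]
contact_force: [0.0, -0.4, -0.4]
grip_width: 0.517
t: 4.3
position: [0.4912, 0.2687, 0.0386]
orientation: [0.703, -0.703, -0.073, 0.073]
contact_force: [-1.7, -1.3, 4.8]
grip_width: 0.076
```

```bash
python3 -m creep '[0,0,0,0,0,0,0, 0,0,-0.3,0,0,0,0, 0,0,-0.6,0,0,0,0, 0,0,-1,0,0,0,0, 0,0,-1.4,0,0,0,0, 0,0,-2,0,0,0,0, 0,0,-2,0,0,0,0, 0,0,-2,0,0,0,0]'
python3 - <<'E'
from h import *
s=bot.state();print(s['contact_force'],s['moment'],s['grip_width'],s['position'])
for n in ("scene","top"):
    p,d=viewer.camera(n); cv2.imwrite(f"pics/{n}3.png",p)
    c=p[120:270,230:370] if n=="scene" else p[150:250,130:250]
    cv2.imwrite(f"pics/{n}3c.png",cv2.resize(c,None,fx=4,fy=4,interpolation=cv2.INTER_CUBIC))
E
```

```text
t: 5.1
position: [0.4916, 0.2689, 0.0993]
orientation: [0.704, -0.703, -0.074, 0.073]
contact_force: [-0.3, -0.4, -3.1]
grip_width: 0.077
[-0.3189 -0.419  -3.1336] [ 0.0148  0.0084 -0.0139] 0.07735356573135228 [0.4916 0.2689 0.0993]
```

View pics/scene3c.png

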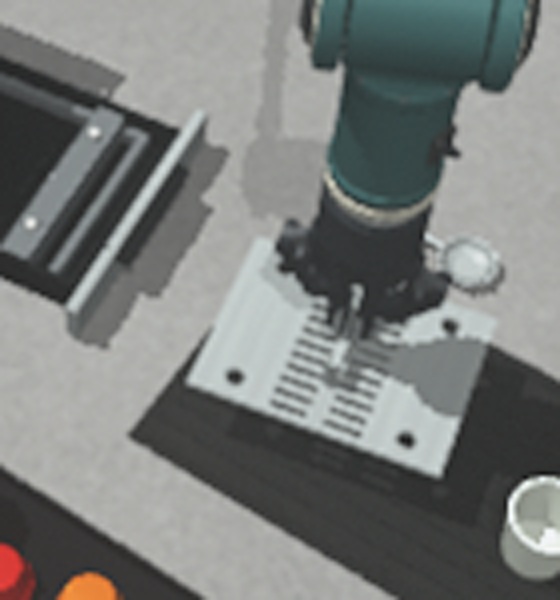

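Grille is held and lifted (scene crop: plate with three holes seen at (234,376), (405,440), (450,327), its shadow on the mat). Now check clearance to the machine head and plan the carry.

Run:
```python
from h import *
d=np.load("top0.npz")['d']; C=cloud("top",d)
m=(C[...,2]>0.15)&(C[...,0]>0.3)&(C[...,0]<0.75)&(C[...,1]<0.0)
P=C[m]; a=np.radians(97.4-180); ex=np.array([np.cos(a),np.sin(a)]) # machine +x heading
s=(P[:,:2]-np.array([.4726,-.0875]))@ex; t=(P[:,:2]-np.array([.4726,-.0875]))@np.array([-ex[1],ex[0]])
for z0,z1 in((.15,.2),(.2,.25),(.25,.3),(.3,.34),(.34,.4)):
    k=(P[:,2]>z0)&(P[:,2]<z1); print(z0,k.sum(), np.percentile(s[k],[1,5]) if k.any() else None)
# panel top edge
for uv in ([(250.5,174.5),(259.5,245.5)],): print(onplane("top",uv,.046))
plan([.4726,-.087,.13],97.5)
```

```text
0.15 43 [0.1216 0.1219]
0.2 444 [0.1108 0.1219]
0.25 1252 [0.1102 0.1145]
0.3 8376 [0.1286 0.1343]
0.34 5338 [0.2641 0.2742]
[[0.5644 0.0626 0.046 ]
 [0.3384 0.0341 0.046 ]]
axes cols
 [[ 0.9785 -0.001  -0.2062]
 [ 0.2062 -0.0005  0.9785]
 [-0.0011 -1.     -0.0003]] 
shift [ -3.0257  -1.069  -11.4683] turn [ 0.0029  0.733  -0.01  ] pos [0.4905 0.2684 0.0977]
```

```bash
python3 -m creep '[0,0,-0.4,-0.4,0,0.1,0, 0,-0.4,-0.9,-1.5,0,0.3,0, 0,-0.8,-1.07,-2.7,0,0.5,0, 0,-1.2,-1.07,-4,0,0.73,0, 0,-1.5,-1.07,-5.3,0,0.73,0, 0,-1.8,-1.07,-6.6,0,0.73,0, 0,-2.1,-1.07,-7.9,0,0.73,0, 0,-2.4,-1.07,-9.2,0,0.73,0]' 40
python3 - <<'E'
from h import *
plan([.4726,-.087,.13],97.5)
E
```

```text
t: 6.0
position: [0.4768, -0.0185, 0.1308]
orientation: [-0.705, 0.706, 0.046, -0.046]
contact_force: [1.0, -0.5, -1.8]
grip_width: 0.082
axes cols
 [[ 0.9915 -0.0001 -0.1303]
 [ 0.1303 -0.0004  0.9915]
 [-0.0001 -1.     -0.0003]] 
shift [-0.4369  0.0269 -2.2448] turn [ 0.0033 -0.0018 -0.0011] pos [ 0.4768 -0.0185  0.1308]
```

```bash
python3 -m creep '[0,-0.2,0,-0.9,0,0,0, 0,-0.3,0,-1.6,0,0,0, 0,-0.4,0,-2,0,0,0, 0,-0.4,0.3,-2.1,0,0,0, 0,-0.4,0.7,-2.1,0,0,0, 0,-0.4,0.9,-2.1,0,0,0, 0,-0.4,1,-2.1,0,0,0, 0,-0.4,1,-2.1,0,0,0]' 40
python3 - <<'E'
from h import *
plan([.4726,-.087,.086],97.4)
for n in ("scene","top"):
    p,d=viewer.camera(n); cv2.imwrite(f"pics/{n}4.png",p); np.savez(f"{n}4.npz",p=p,d=d)
    c=p[100:230,150:330] if n=="scene" else p[150:260,235:365]
    cv2.imwrite(f"pics/{n}4c.png",cv2.resize(c,None,fx=4.4,fy=4.4,interpolation=cv2.INTER_CUBIC))
E
```

```text
t: 6.8
position: [0.4731, -0.0793, 0.0993]
orientation: [0.706, -0.705, -0.046, 0.048]
contact_force: [0.3, -0.1, -1.5]
grip_width: 0.077
axes cols
 [[ 0.9912 -0.0022 -0.1321]
 [ 0.1322  0.0006  0.9912]
 [-0.0021 -1.      0.0009]] 
shift [-0.0483  0.4438 -0.2519] turn [-0.0084  0.0323 -0.02  ] pos [ 0.4731 -0.0793  0.0993]
```

View pics/scene4c.png

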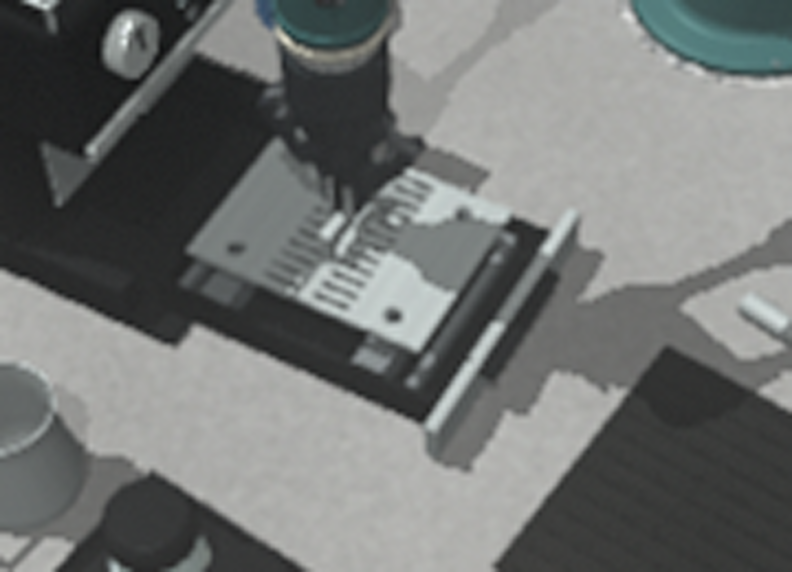

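View pics/top4c.png

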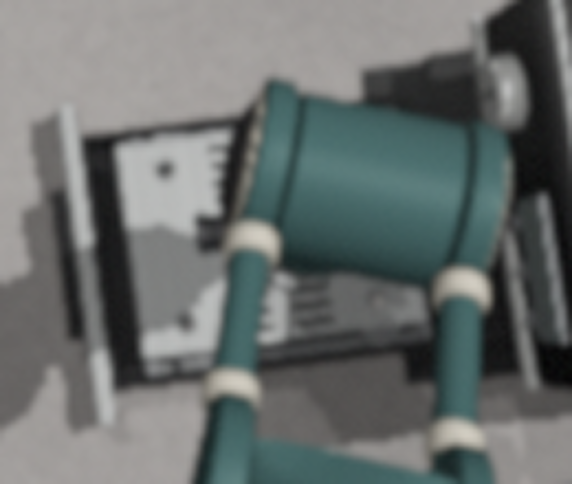

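Both views show the grille level over the tray: holes at scene crop (236,247), (393,316), (464,213) and top crop (165,168), (186,320). I'll measure the offset hole to stud per camera.

```bash
cat > off.py <<'E'
from h import *
STs=np.array([[ .5201,-.0124],[.5385,-.1456],[.4293,-.1599],[.4111,-.0269]])
STt=np.array([[.5173,-.0143],[.534,-.1476],[.4251,-.1613],[.4079,-.028]])
a=np.radians(-82.6); EX=np.array([np.cos(a),np.sin(a)]); EY=np.array([-EX[1],EX[0]])
def off(n,P,idx):
    S=(STs if n=="scene" else STt)[idx]; D=P[:,:2]-S
    print(n,"hole-stud (world mm)",(D*1000).round(1).tolist(),"machine x,y mm",np.c_[D@EX,D@EY].round(4)*1000, "mean",(D.mean(0)*1000).round(1))
E
python3 - <<'E'
from off import *
A=lambda L,f,o:np.array(L)/f-0.4+np.array(o)
s=np.load("scene4.npz")['p'];t=np.load("top4.npz")['p']
z=.0993-.0276
hs=cen(s,A([(393,316),(236,247),(464,213)],4.4,(150,100)),2,-1); ht=cen(t,A([(165,168),(186,320)],4.4,(235,150)),2,-1)
print(hs,ht)
Ps=onplane("scene",hs,z);Pt=onplane("top",ht,z);print(Ps,Pt); off("scene",Ps,[0,1,3]);off("top",Pt,[0,3])
T,g=tri(hs[[0,2]],ht); print(T,g)
print("edges",np.linalg.norm(Ps[0]-Ps[1]),np.linalg.norm(Ps[0]-Ps[2]),np.linalg.norm(Pt[0]-Pt[1]))
E
```

```text
[[239.0157 171.398 ]
 [202.9284 156.0478]
 [254.3428 148.605 ]] [[272.0321 188.1124]
 [276.3734 222.3734]]
[[ 0.5208 -0.003   0.0717]
 [ 0.5398 -0.1387  0.0717]
 [ 0.4142 -0.0189  0.0717]] [[ 0.5182 -0.005   0.0717]
 [ 0.4113 -0.018   0.0717]]
scene hole-stud (world mm) [[0.7, 9.4], [1.3, 6.9], [3.1, 8.0]] machine x,y mm [[-9.2  1.9]
 [-6.7  2.2]
 [-7.6  4.1]] mean [1.7 8.1]
top hole-stud (world mm) [[0.9, 9.3], [3.4, 10.0]] machine x,y mm [[-9.1  2.1]
 [-9.4  4.6]] mean [2.1 9.6]
[[ 0.5185 -0.0051  0.0676]
 [ 0.4119 -0.0192  0.0692]] [0.0003 0.0023]
edges 0.13699227233190792 0.10782711237424157 0.10771179360151997
```

```bash
python3 -m creep '[0,-0.03,0,-0.14,0,0.02,0, 0,-0.07,0.1,-0.28,0,0.03,0, 0,-0.07,0.25,-0.28,0,0.03,0, 0,-0.07,0.4,-0.28,0,0.03,0, 0,-0.07,0.52,-0.28,0,0.03,0, 0,-0.07,0.6,-0.28,0,0.03,0, 0,-0.07,0.6,-0.28,0,0.03,0, 0,-0.07,0.6,-0.28,0,0.03,0]' 40
python3 - <<'E'
from h import *
plan([.4722,-.088,.078],97.4)
for n in ("scene","top"):
    p,d=viewer.camera(n); cv2.imwrite(f"pics/{n}5.png",p); np.savez(f"{n}5.npz",p=p,d=d)
    c=p[100:230,150:330] if n=="scene" else p[150:260,235:365]
    cv2.imwrite(f"pics/{n}5c.png",cv2.resize(c,None,fx=4.4,fy=4.4,interpolation=cv2.INTER_CUBIC))
E
```

```text
t: 7.7
position: [0.4728, -0.0889, 0.0824]
orientation: [0.706, -0.706, -0.045, 0.045]
contact_force: [-0.3, 0.1, -2.0]
grip_width: 0.074
axes cols
 [[ 0.9918 -0.0002 -0.1278]
 [ 0.1278  0.      0.9918]
 [-0.0002 -1.      0.0001]] 
shift [-0.0169  0.1454  0.0313] turn [-0.0005 -0.0099 -0.0017] pos [ 0.4728 -0.0889  0.0824]
```

View pics/scene5c.png

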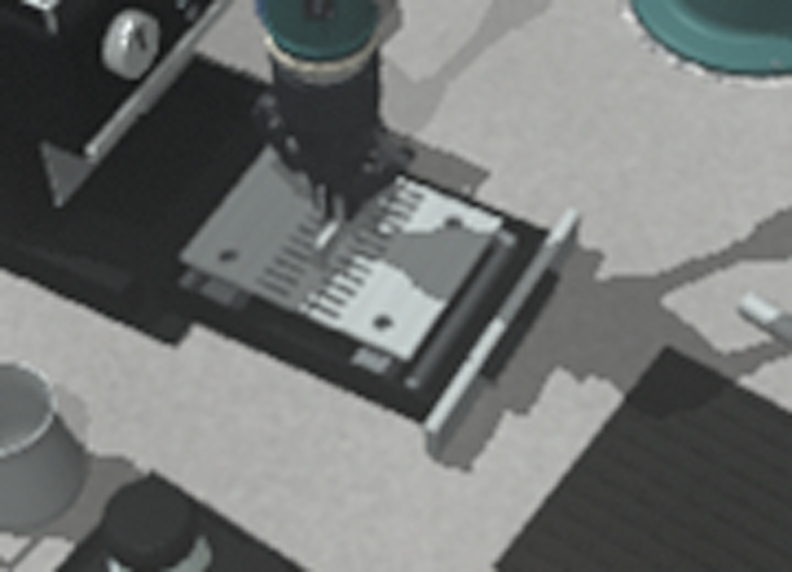

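View pics/top5c.png

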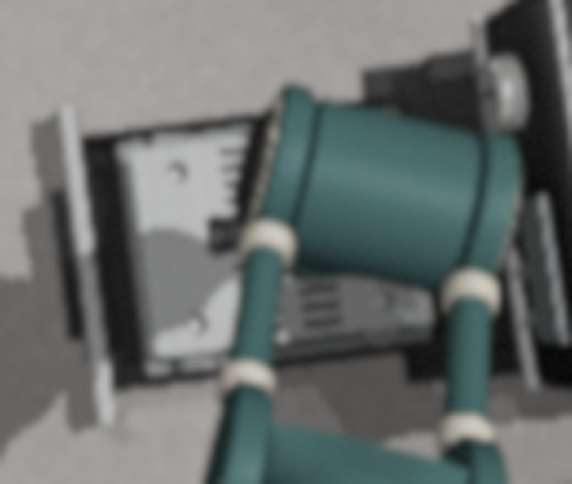

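Run:
```python
from off import *
A=lambda L,f,o:np.array(L)/f-0.4+np.array(o)
s=np.load("scene5.npz")['p'];t=np.load("top5.npz")['p']
z=.0824-.0276
hs=cen(s,A([(382,321),(228,256),(454,222)],4.4,(150,100)),2,-1)
Ps=onplane("scene",hs,z);print(hs,Ps); off("scene",Ps,[0,1,3])
# expected hole px in top if aligned, vs crescent
c=t[180:230,262:290]; cv2.imwrite("pics/top5d.png",cv2.resize(c,None,fx=12,fy=12,interpolation=cv2.INTER_CUBIC))
```

```text
[[236.4779 172.7832]
 [201.1804 157.662 ]
 [252.5888 150.3696]] [[ 0.5204 -0.0145  0.0548]
 [ 0.5391 -0.1492  0.0548]
 [ 0.4125 -0.0275  0.0548]]
scene hole-stud (world mm) [[0.3, -2.1], [0.6, -3.6], [1.4, -0.6]] machine x,y mm [[2.1 0. ]
 [3.6 0.1]
 [0.8 1.3]] mean [ 0.8 -2.1]
```

View pics/top5d.png

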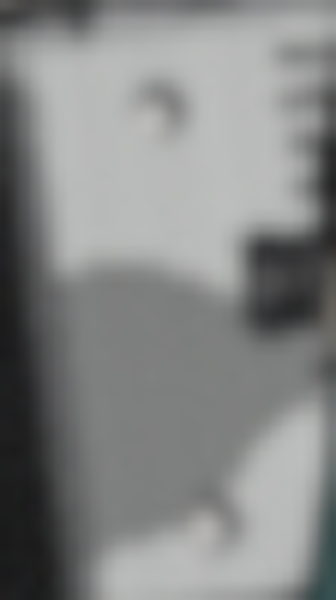

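```bash
python3 -m creep '[0,-0.02,0,0.04,0,0,0, 0,-0.03,0,0.07,0,0,0, 0,-0.03,0.1,0.07,0,0,0, 0,-0.03,0.18,0.07,0,0,0, 0,-0.03,0.23,0.07,0,0,0, 0,-0.03,0.25,0.07,0,0,0, 0,-0.03,0.27,0.07,0,0,0, 0,-0.03,0.27,0.07,0,0,0]' 40
python3 - <<'E'
from h import *
plan([.472,-.086,.07],97.4)
for n in ("scene","top"):
    p,d=viewer.camera(n); cv2.imwrite(f"pics/{n}6.png",p); np.savez(f"{n}6.npz",p=p,d=d)
c=p[180:230,262:290]; cv2.imwrite("pics/top6d.png",cv2.resize(c,None,fx=12,fy=12,interpolation=cv2.INTER_CUBIC))
print(bot.state()['contact_force'])
E
```

```text
t: 8.6
position: [0.4717, -0.087, 0.0743]
orientation: [0.706, -0.706, -0.045, 0.045]
contact_force: [1.1, 0.3, -2.2]
grip_width: 0.08
axes cols
 [[ 0.9918 -0.0001 -0.1276]
 [ 0.1276  0.      0.9918]
 [-0.0001 -1.      0.    ]] 
shift [0.0153 0.1423 0.0308] turn [-0.0003 -0.0111 -0.0011] pos [ 0.4717 -0.087   0.0743]
[ 0.4344  0.3417 -2.2107]
```

View pics/top6d.png

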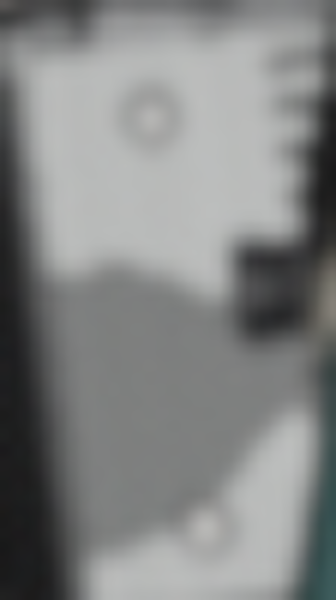

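The studs now sit concentric in both visible holes at (150,117) and (205,527). I'll lower further, gently.

```bash
python3 -m creep '[0,0,0.02,0,0,0,0, 0,0,0.04,0,0,0,0, 0,0,0.06,0,0,0,0, 0,0,0.08,0,0,0,0, 0,0,0.1,0,0,0,0, 0,0,0.12,0,0,0,0, 0,0,0.12,0,0,0,0, 0,0,0.12,0,0,0,0]' 40
python3 - <<'E'
from h import *
s=bot.state();print(s['position'],s['contact_force'],s['moment'])
p,d=viewer.camera("top")
c=p[180:230,262:290]; cv2.imwrite("pics/top7d.png",cv2.resize(c,None,fx=12,fy=12,interpolation=cv2.INTER_CUBIC))
E
```

```text
t: 9.5
position: [0.4717, -0.0869, 0.0707]
orientation: [0.706, -0.706, -0.045, 0.045]
contact_force: [0.3, -0.3, -1.6]
grip_width: 0.076
[ 0.4717 -0.0869  0.0707] [ 0.3333 -0.2793 -1.5692] [-0.0111  0.0117  0.0191]
```

View pics/top7d.png

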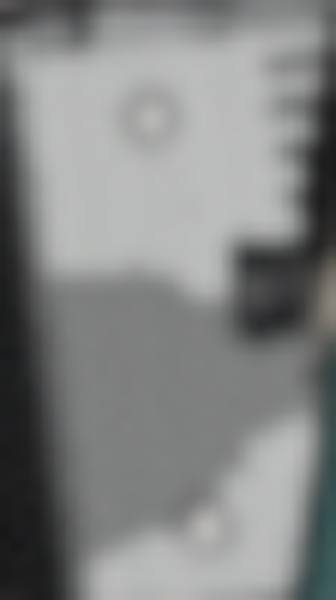

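```bash
python3 -m creep '[0,0,0.02,0,0,0,0, 0,0,0.04,0,0,0,0, 0,0,0.05,0,0,0,0, 0,0,0.06,0,0,0,0, 0,0,0.07,0,0,0,0, 0,0,0.07,0,0,0,0, 0,0,0.07,0,0,0,0, 0,0,0.07,0,0,0,0]' 40
python3 - <<'E'
from h import *
for i in range(1):
    s=bot.state();print(s['position'],s['contact_force'],s['moment'])
E
```

```text
t: 10.35
position: [0.4717, -0.0869, 0.0687]
orientation: [-0.706, 0.706, 0.045, -0.045]
contact_force: [-1.0, 0.7, 0.0]
grip_width: 0.079
[ 0.4717 -0.0869  0.0687] [-0.9834  0.7338  0.0311] [ 0.0079  0.1007 -0.0037]
```

Contact is just forming (z force −2 → 0 at seated height). I'll release and lift off.

```bash
python3 -m creep '[0.1,0,0,0,0,0,0, 0.15,0,0,0,0,0,0, 0.2,0,0,0,0,0,0, 0.3,0,0,0,0,0,0, 0.4,0,0,0,0,0,0, 0.5,0,0,0,0,0,0, 0.5,0,0,0,0,0,0, 0.5,0,0,0,0,0,0]'
python3 -m creep '[0.5,0,-0.2,0,0,0,0, 0.5,0,-0.5,0,0,0,0, 0.5,0,-1,0,0,0,0, 0.5,0,-1.8,0,0,0,0, 0.5,0,-2.8,0,0,0,0, 0.5,0,-3.5,0.5,0,0,0, 0.5,0,-3.5,1.5,0,0,0, 0.5,0,-3.5,2.8,0,0,0]'
python3 -m creep '[0.3,0,0,1.3,0,0,0, 0.2,0,0,2.6,0,0,0, 0.1,0,0,3.6,0,0,0, 0,0,0,3.6,0,0,0, 0,0,0,3.6,0,0,0, 0,0,0,3.6,0,0,0, 0,0,0,3.6,0,0,0, 0,0,0,3.6,0,0,0]'
python3 - <<'E'
from h import *
s=bot.state();print(s['position'],s['contact_force'])
for n in ("scene","top"):
    p,d=viewer.camera(n); cv2.imwrite(f"pics/{n}8.png",p); np.savez(f"{n}8.npz",p=p,d=d)
    c=p[100:230,150:330] if n=="scene" else p[150:260,235:365]
    cv2.imwrite(f"pics/{n}8c.png",cv2.resize(c,None,fx=4.4,fy=4.4,interpolation=cv2.INTER_CUBIC))
E
```

```text
t: 11.15
position: [0.4717, -0.0869, 0.0686]
orientation: [0.706, -0.706, -0.045, 0.045]
contact_force: [0.3, -0.1, -0.1]
grip_width: 0.501
t: 11.95
position: [0.4624, -0.0037, 0.1762]
orientation: [-0.705, 0.706, 0.046, -0.043]
contact_force: [0.5, 0.7, -0.3]
grip_width: 0.5
t: 12.75
position: [0.4473, 0.1026, 0.1737]
orientation: [-0.706, 0.706, 0.045, -0.045]
contact_force: [1.0, 0.7, -0.4]
grip_width: 0.0
[0.4473 0.1026 0.1737] [ 1.0309  0.7183 -0.4199]
```

View pics/scene8c.png

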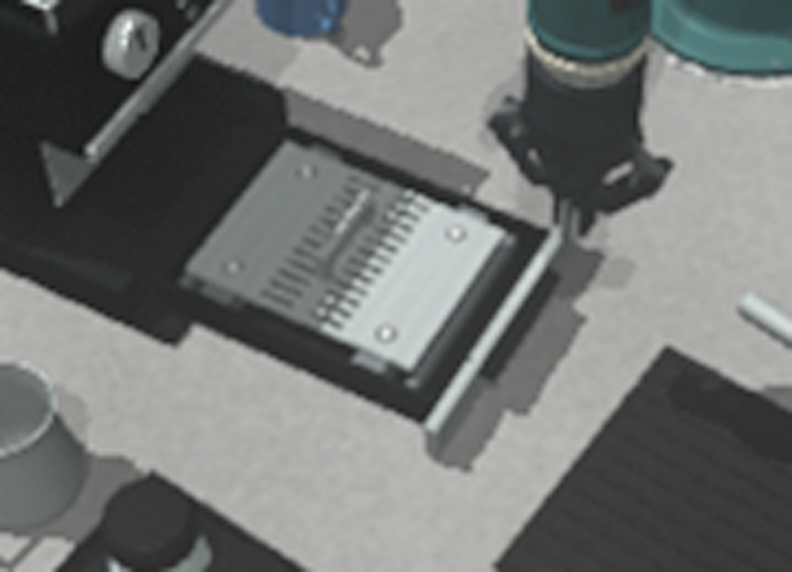

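View pics/top8c.png

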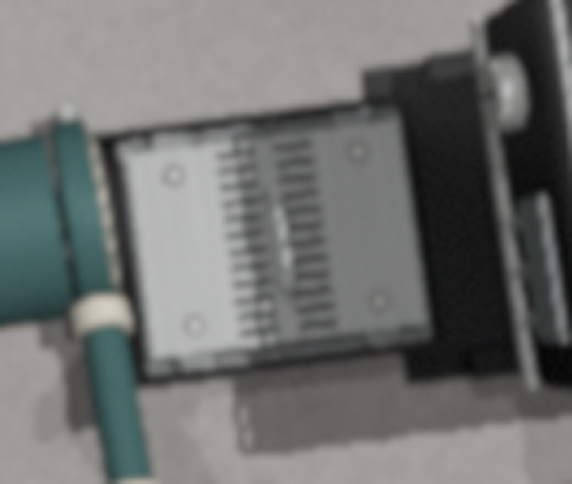

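All four studs are seen inside the holes in both views (scene crop (307,172), (233,266), (456,232), (386,332)). A depth check of the plate's height and level, then the push.

Run:
```python
from off import *
d0=np.load("top0.npz")['d'];d=np.load("top8.npz")['d']; C=cloud("top",d);C0=cloud("top",d0)
ctr=np.array([.4711,-.0878]); 
def loc(C): 
    q=C[...,:2]-ctr; return q@EX,q@EY
x,y=loc(C); k=(abs(abs(x)-68)<0)|((abs(x)>.042)&(abs(x)<.09)&(abs(y)<.045)&(d>0))
A=np.c_[x[k],y[k],np.ones(k.sum())]; print("plate fit slopes,z",np.linalg.lstsq(A,C[...,2][k],rcond=None)[0],k.sum())
# counter reference nearby & grille on mat ref
m=(C0[...,0]>.60)&(C0[...,0]<.66)&(C0[...,1]>-.1)&(C0[...,1]<.05); print("counter z",np.median(C0[m][:,2]),m.sum())
m=(abs(C0[...,0]-.49)<.02)&(abs(abs(C0[...,1]-.269)-.06)<.015);print("grille on mat z(should .011)",np.median(C0[m][:,2]))
# panel top edge mid & lip
print("panel mid machine x rel studs", (np.array([.4514,.0484])-ctr)@EX)
pl=np.array([.4514,.0484]); 
plan([*(pl-EX*0.06),.10],97.4)
print("lip push start", pl-EX*0.045)
```

```text
plate fit slopes,z [0.0003 0.0005 0.0407] 835
counter z -0.00023245468779828918 791
grille on mat z(should .011) 0.010607102289972322
panel mid machine x rel studs -0.1376028855691549
axes cols
 [[ 0.992  -0.0002 -0.1263]
 [ 0.1263 -0.0001  0.992 ]
 [-0.0002 -1.     -0.0001]] 
shift [-0.0967  2.4539  0.185 ] turn [ 0.0009 -0.0236 -0.0018] pos [0.4473 0.1028 0.1736]
lip push start [0.4456 0.093 ]
```

```bash
python3 -m creep '[0,-0.1,0.5,0,0,0,0, 0,-0.1,1.3,0,0,0,0, 0,-0.1,2.2,0,0,0,0, 0,-0.1,3.1,0,0,0,0, 0,-0.1,3.8,0,0,0,0, 0,-0.1,4.25,0,0,0,0, 0,-0.1,4.25,0,0,0,0, 0,-0.1,4.25,0,0,0,0]' 40
python3 - <<'E'
from h import *
s=bot.state();print(s['position'],s['contact_force'])
for n in ("scene",):
    p,d=viewer.camera(n); c=p[100:230,150:330]
    cv2.imwrite(f"pics/{n}9c.png",cv2.resize(c,None,fx=4.4,fy=4.4,interpolation=cv2.INTER_CUBIC))
E
```

```text
t: 13.65
position: [0.4442, 0.1029, 0.0462]
orientation: [-0.706, 0.706, 0.045, -0.045]
contact_force: [0.1, 0.3, 1.2]
grip_width: 0.0
[0.4442 0.1029 0.0462] [0.1101 0.2607 1.2193]
```

View pics/scene9c.png

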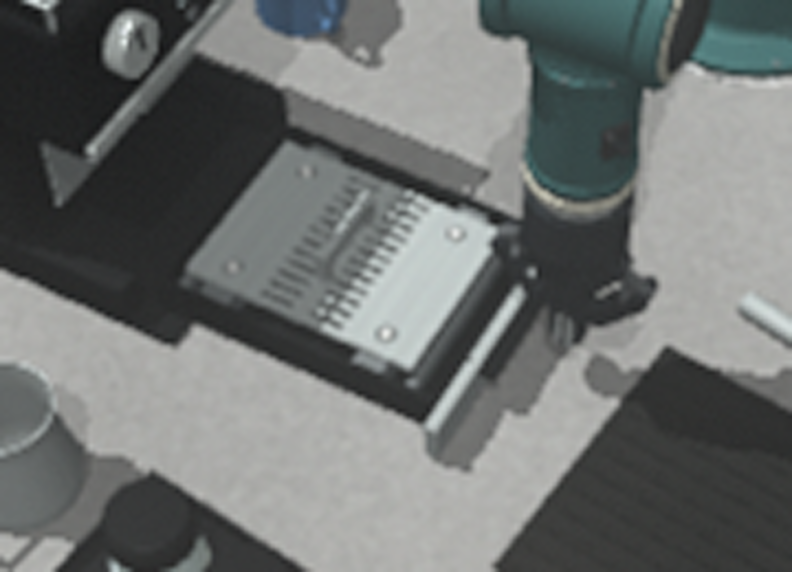

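Closed fingers stand in front of the lip at scene crop (565,330), clear. Push begins.

```bash
python3 -m creep '[0,0,0,-0.2,0,0,0, 0,0,0,-0.4,0,0,0, 0,0,0,-0.6,0,0,0, 0,0,0,-0.8,0,0,0, 0,0,0,-1,0,0,0, 0,0,0,-1.3,0,0,0, 0,0,0,-1.6,0,0,0, 0,0,0,-2,0,0,0]' 40
python3 -m creep '[0,0,0,-0.4,0,0,0, 0,0,0,-0.8,0,0,0, 0,0,0,-1.2,0,0,0, 0,0,0,-1.6,0,0,0, 0,0,0,-2,0,0,0, 0,0,0,-2.3,0,0,0, 0,0,0,-2.6,0,0,0, 0,0,0,-2.8,0,0,0]'
python3 - <<'E'
from h import *
s=bot.state();print(s['position'],s['contact_force'])
for n in ("scene",):
    p,d=viewer.camera(n); c=p[70:230,110:330]
    cv2.imwrite(f"pics/{n}10c.png",cv2.resize(c,None,fx=3.6,fy=3.6,interpolation=cv2.INTER_CUBIC))
E
```

```text
t: 14.5
position: [0.4519, 0.0428, 0.0461]
orientation: [-0.706, 0.706, 0.045, -0.045]
contact_force: [-0.1, 0.6, -0.5]
grip_width: 0.003
t: 15.3
position: [0.4627, -0.0405, 0.0461]
orientation: [-0.706, 0.706, 0.045, -0.045]
contact_force: [0.4, 0.3, -0.8]
grip_width: -0.003
[ 0.4627 -0.0405  0.0461] [ 0.4195  0.2813 -0.7711]
```

View pics/scene10c.png

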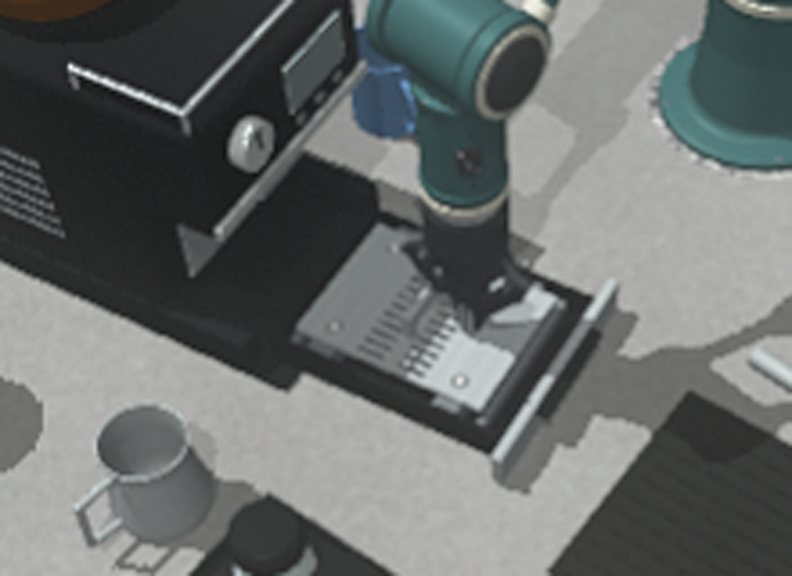

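The fingers appear to be above the grille's front part (scene crop (480,320)) while the tray has not moved. Before anything else I check where the tips really are.

Run:
```python
from off import *
s=bot.state();print(s['position'],s['contact_force'],s['joint_positions'])
P=s['position']; Q=[P,P+[0,0,-.019],P+[0,0,.054]]
for n in ("scene","top"):
    p,d=viewer.camera(n); np.savez(f"{n}11.npz",p=p,d=d)
    uv=proj(n,Q); print(n,uv)
    o=(170,120) if n=="scene" else (235,150)
    c=p[o[1]:o[1]+100,o[0]:o[0]+130]
    c=cv2.resize(c,None,fx=6,fy=6,interpolation=cv2.INTER_CUBIC)
    for u,col in zip(uv,((0,0,255),(0,255,0),(255,0,0))): cv2.circle(c,tuple(int(v) for v in (u-o+.4)*6),4,col,1)
    cv2.imwrite(f"pics/{n}11c.png",c)
C=cloud("scene",np.load("scene11.npz")['d']); p=np.load("scene11.npz")['p']
q=C[...,:2]-P[:2]; r=np.hypot(q[...,0],q[...,1]); k=(r<.04)&(C[...,2]<.25)&(C[...,2]>.043)
print(np.sort(C[k][:,2])[:20], k.sum())
```

```text
[ 0.4629 -0.0409  0.0462] [-0.5545 -0.0292 -0.2815] [-0.1415  0.0649  2.2098 -0.0005  0.8666 -1.8396]
scene [[240.6339 159.5559]
 [240.8069 163.0312]
 [240.1213 149.2516]]
top [[282.9514 206.085 ]
 [282.4731 206.3161]
 [284.3987 205.3855]]
[0.043  0.043  0.043  0.0431 0.0431 0.0431 0.0431 0.0432 0.0432 0.0432
 0.0432 0.0432 0.0432 0.0433 0.0433 0.0433 0.0433 0.0433 0.0433 0.0434] 549
```

View pics/scene11c.png

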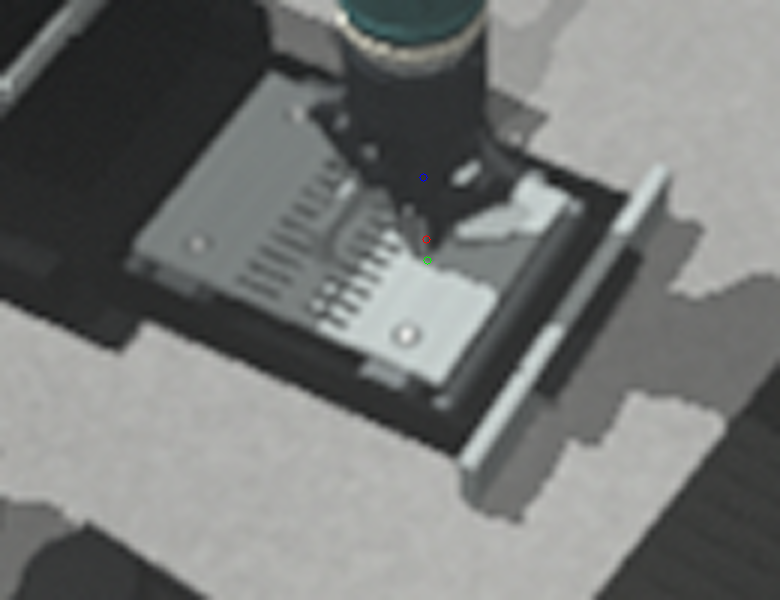

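View pics/top11c.png

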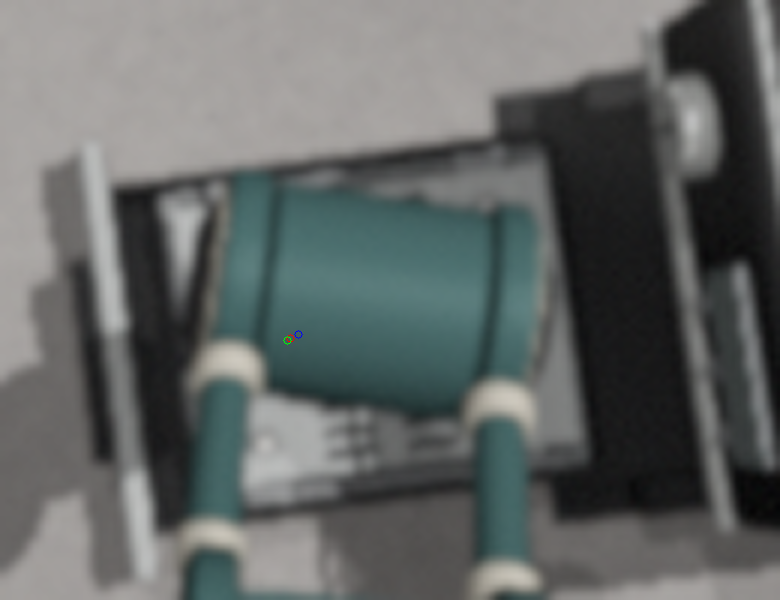

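Run:
```python
from off import *
z=np.load("scene11.npz");C=cloud("scene",z['d']);g=cv2.cvtColor(z['p'],cv2.COLOR_BGR2GRAY)
for v in range(152,170):
    print(v,[(int(g[v,u]),)+tuple((C[v,u]*1000).round().astype(int).tolist()) for u in range(238,245)])
```

```text
152 [(48, 473, -42, 96), (50, 471, -39, 96), (49, 473, -34, 100), (49, 473, -30, 103), (48, 477, -22, 114), (52, 471, -23, 107), (53, 467, -22, 103)]
153 [(46, 476, -40, 94), (48, 476, -36, 98), (46, 477, -31, 102), (48, 478, -26, 107), (49, 474, -25, 104), (50, 466, -27, 94), (52, 468, -22, 99)]
154 [(86, 473, -42, 85), (52, 472, -39, 86), (50, 474, -33, 92), (50, 474, -29, 95), (50, 473, -25, 97), (50, 468, -26, 92), (51, 471, -19, 100)]
155 [(96, 477, -40, 86), (56, 475, -37, 86), (52, 474, -34, 86), (49, 474, -29, 90), (49, 471, -27, 89), (51, 468, -26, 86), (52, 474, -17, 99)]
156 [(82, 476, -41, 79), (79, 473, -39, 77), (78, 475, -33, 83), (54, 473, -30, 83), (46, 471, -28, 83), (49, 469, -25, 83), (50, 459, -29, 70)]
157 [(85, 477, -40, 74), (90, 474, -38, 73), (94, 472, -36, 73), (61, 472, -31, 76), (48, 470, -29, 76), (49, 468, -26, 76), (55, 461, -28, 67)]
158 [(87, 478, -40, 71), (86, 474, -38, 68), (96, 473, -35, 69), (66, 473, -31, 72), (48, 469, -30, 68), (48, 468, -27, 70), (65, 460, -28, 61)]
159 [(88, 476, -41, 63), (88, 475, -38, 64), (102, 473, -36, 63), (68, 472, 
[... 880 characters left out ...]
32, 40), (208, 478, -28, 42), (190, 477, -25, 44), (169, 474, -22, 42), (171, 472, -20, 41)]
166 [(201, 486, -35, 40), (205, 483, -33, 38), (206, 485, -27, 45), (203, 481, -26, 41), (202, 480, -22, 43), (203, 478, -20, 42), (202, 477, -16, 45)]
167 [(203, 490, -32, 40), (205, 491, -27, 45), (203, 487, -26, 42), (200, 485, -23, 43), (199, 484, -20, 43), (199, 481, -18, 41), (199, 480, -14, 43)]
168 [(204, 494, -29, 42), (203, 492, -26, 42), (200, 489, -25, 39), (199, 491, -19, 46), (197, 486, -18, 41), (197, 483, -16, 40), (199, 484, -11, 44)]
169 [(203, 495, -28, 38), (202, 495, -24, 41), (200, 495, -20, 44), (199, 494, -16, 46), (197, 487, -18, 37), (198, 487, -13, 41), (201, 486, -10, 42)]
```

Run:
```python
from off import *
P=np.array([.4442,.1029,.0462]); uv=proj("scene",[P,P-[0,0,.019],P+[0,0,.01]])
c=cv2.imread("pics/scene9c.png"); print(c.shape,uv)
for u,col in zip(uv,((0,0,255),(0,255,0),(255,0,0))): cv2.circle(c,tuple(int(v) for v in (u-[150,100]+.4)*4.4),3,col,1)
cv2.imwrite("pics/s9m.png",cv2.resize(c[230:400,480:660],None,fx=4,fy=4))
# grasp moment lifted image 3
P=np.array([.4916,.2689,.0993]); uv=proj("scene",[P,P-[0,0,.019],P+[0,0,.01]])
c=cv2.imread("pics/scene3.png"); o=np.array([290,170]);c=cv2.resize(c[170:250,290:370],None,fx=9,fy=9,interpolation=cv2.INTER_CUBIC)
for u,col in zip(uv,((0,0,255),(0,255,0),(255,0,0))): cv2.circle(c,tuple(int(v) for v in (u-o+.4)*9),4,col,1)
cv2.imwrite("pics/s3m.png",c[:590])
```

```text
(572, 792, 3) [[279.0505 175.9584]
 [278.8017 179.3455]
 [279.1837 174.1449]]
```

View pics/s9m.png

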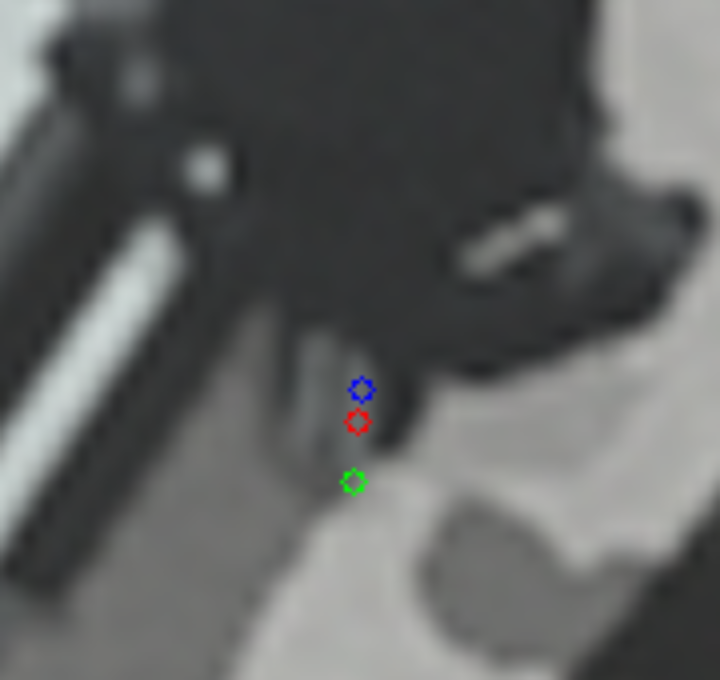

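View pics/s3m.png

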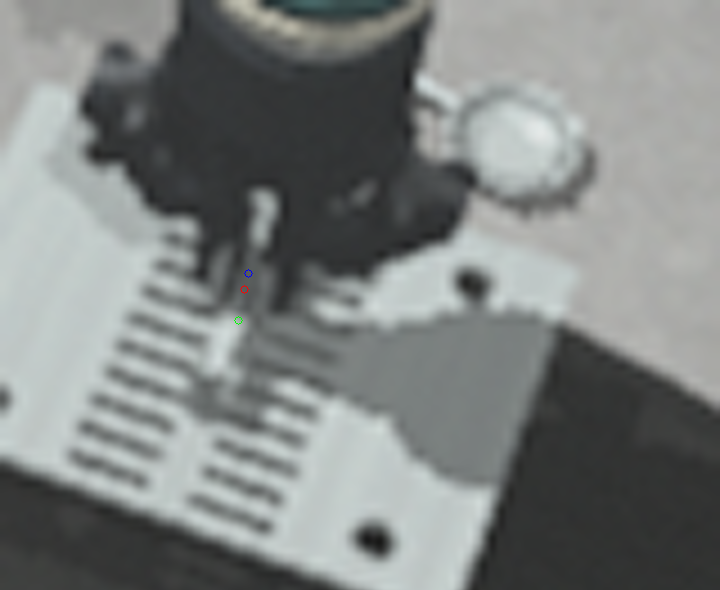

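```bash
python3 -m creep '[0,0,-0.1,0,0,0,0, 0,0,-0.3,0,0,0,0, 0,0,-0.6,0,0,0,0, 0,0,-1,0,0,0,0, 0,0,-1.5,0,0,0,0, 0,0,-2,0,0,0,0, 0,0,-2,0,0,0,0, 0,0,-2,0,0,0,0]' 40
python3 - <<'E'
from off import *
s=bot.state();print(s['position'],s['contact_force'],s['orientation'],s['grip_width'])
P=s['position']; Q=[P,P+[0,0,-.019],P+[0,0,.054]]
n="scene"
p,d=viewer.camera(n); np.savez(f"{n}12.npz",p=p,d=d)
uv=proj(n,Q); o=(170,100)
c=p[o[1]:o[1]+100,o[0]:o[0]+130]
c=cv2.resize(c,None,fx=6,fy=6,interpolation=cv2.INTER_CUBIC)
for u,col in zip(uv,((0,0,255),(0,255,0),(255,0,0))): cv2.circle(c,tuple(int(v) for v in (u-o+.4)*6),4,col,1)
cv2.imwrite(f"pics/{n}12c.png",c)
E
```

```text
t: 16.25
position: [0.4632, -0.0397, 0.107]
orientation: [-0.706, 0.706, 0.046, -0.045]
contact_force: [-0.4, 0.7, 0.4]
grip_width: 0.002
[ 0.4632 -0.0397  0.107 ] [-0.3682  0.7073  0.4021] [-0.7055  0.7058  0.046  -0.0446] 0.0015234339634838665
```

View pics/scene12c.png

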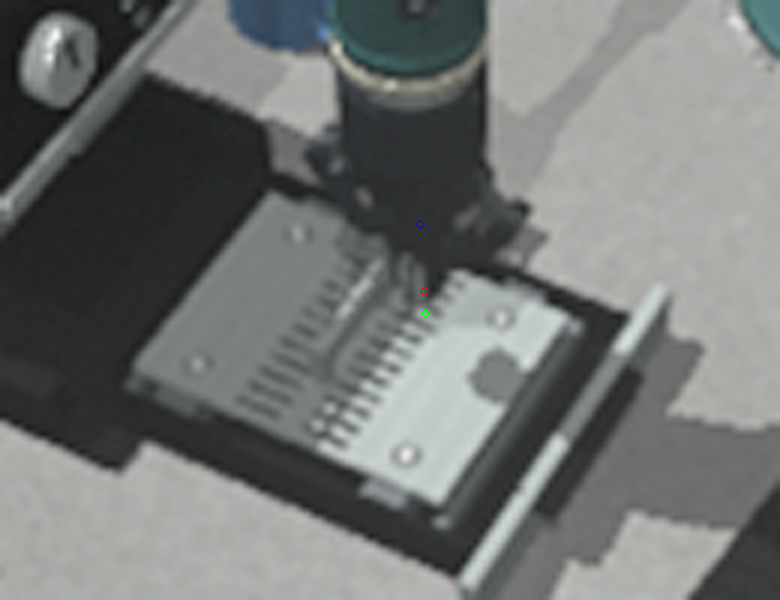

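The grille still lies seated with all four studs in its holes; the closed fingers passed over the panel's top edge without force. I'll go back out in front, lower this time, and push in small checked steps.

```bash
python3 -m creep '[0,0,0,0.8,0,0,0, 0,0,0,1.8,0,0,0, 0,0,0,2.8,0,0,0, 0,0,0,3.8,0,0,0, 0,0,0,4.8,0,0,0, 0,0,0.5,5,0,0,0, 0,0,1.2,5,0,0,0, 0,0,1.7,5,0,0,0]' 40
python3 -m creep '[0,0,0.1,0,0,0,0, 0,0,0.3,0,0,0,0, 0,0,0.45,0,0,0,0, 0,0,0.6,0,0,0,0, 0,0,0.75,0,0,0,0, 0,0,0.75,0,0,0,0, 0,0,0.75,0,0,0,0, 0,0,0.75,0,0,0,0]' 40
python3 - <<'E'
from off import *
s=bot.state();print(s['position'],s['contact_force'],s['orientation'],s['grip_width'])
P=s['position']; Q=[P,P+[0,0,-.019],P+[0,0,.054]]
n="scene"
p,d=viewer.camera(n); np.savez(f"{n}13.npz",p=p,d=d)
uv=proj(n,Q); o=(210,120)
c=p[o[1]:o[1]+90,o[0]:o[0]+120]
c=cv2.resize(c,None,fx=6.5,fy=6.5,interpolation=cv2.INTER_CUBIC)
for u,col in zip(uv,((0,0,255),(0,255,0),(255,0,0))): cv2.circle(c,tuple(int(v) for v in (u-o+.4)*6.5),4,col,1)
cv2.imwrite(f"pics/{n}13c.png",c)
E
```

```text
t: 17.1
position: [0.4419, 0.1094, 0.0532]
orientation: [-0.706, 0.706, 0.045, -0.047]
contact_force: [0.1, -1.0, 0.0]
grip_width: 0.001
t: 17.9
position: [0.4437, 0.1091, 0.0329]
orientation: [0.706, -0.706, -0.045, 0.045]
contact_force: [-0.6, 0.1, 0.2]
grip_width: 0.001
[0.4437 0.1091 0.0329] [-0.5705  0.0785  0.231 ] [ 0.7057 -0.7056 -0.0454  0.045 ] 0.0007429977788561148
```

View pics/scene13c.png

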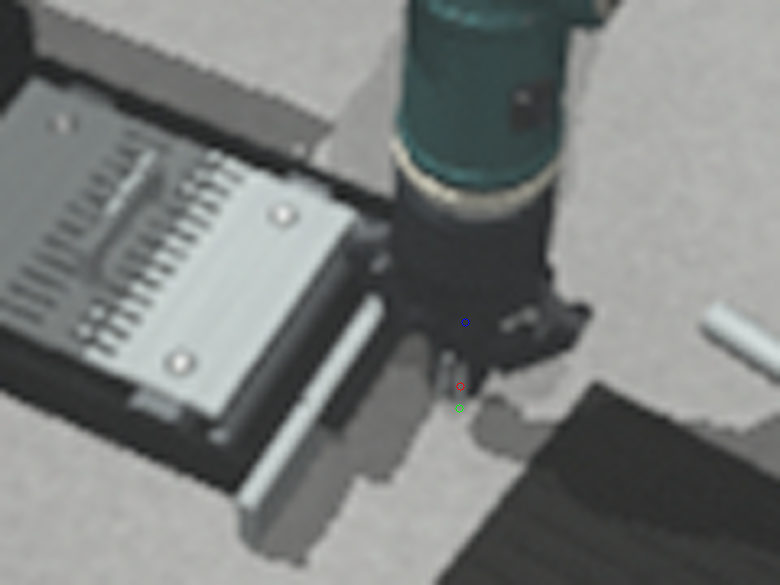

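Tips stand just above the counter in front of the lip (scene crop (455,400)). Small push first.

```bash
python3 -m creep '[0,0,0,-0.2,0,0,0, 0,0,0,-0.4,0,0,0, 0,0,0,-0.6,0,0,0, 0,0,0,-0.8,0,0,0, 0,0,0,-1,0,0,0, 0,0,0,-1.2,0,0,0, 0,0,0,-1.4,0,0,0, 0,0,0,-1.6,0,0,0]' 40
python3 - <<'E'
from off import *
s=bot.state();print(s['position'],s['contact_force'],s['moment'],s['grip_width'])
n="scene"
p,d=viewer.camera(n); np.savez(f"{n}14.npz",p=p,d=d)
o=(190,110)
c=cv2.resize(p[o[1]:o[1]+90,o[0]:o[0]+120],None,fx=6.5,fy=6.5,interpolation=cv2.INTER_CUBIC)
cv2.imwrite(f"pics/{n}14c.png",c)
E
```

```text
t: 18.75
position: [0.4496, 0.0612, 0.0327]
orientation: [0.706, -0.706, -0.045, 0.045]
contact_force: [-0.6, 4.3, 0.6]
grip_width: -0.0
[0.4496 0.0612 0.0327] [-0.6295  4.2666  0.6432] [ 0.7443  0.0574 -0.0009] -0.00045761432157518446
```

View pics/scene14c.png

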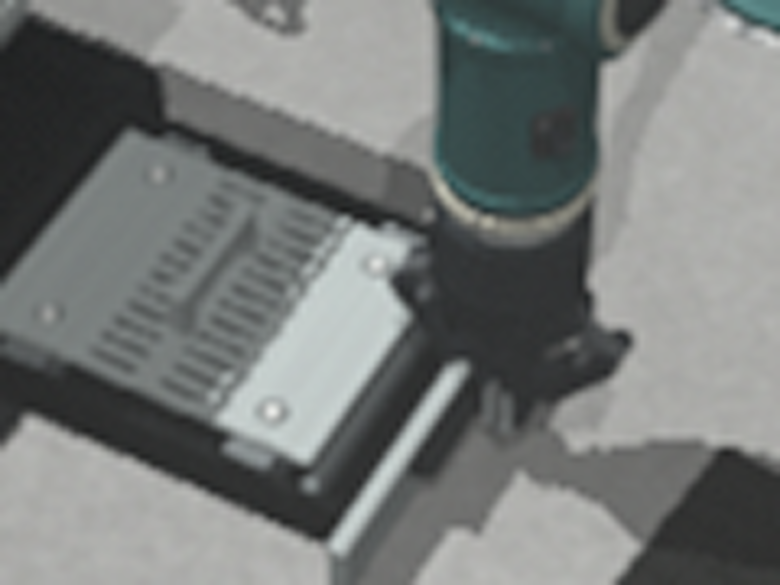

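Contact felt (4.3 N) and the panel has moved in. Continue in stages.

```bash
python3 -m creep '[0,0,0,-0.25,0,0,0, 0,0,0,-0.5,0,0,0, 0,0,0,-0.8,0,0,0, 0,0,0,-1.1,0,0,0, 0,0,0,-1.4,0,0,0, 0,0,0,-1.7,0,0,0, 0,0,0,-1.9,0,0,0, 0,0,0,-2.1,0,0,0]' 40
python3 - <<'E'
from off import *
s=bot.state();print(s['position'],s['contact_force'],s['moment'])
n="scene"
p,d=viewer.camera(n); np.savez(f"{n}15.npz",p=p,d=d)
o=(160,90)
c=cv2.resize(p[o[1]:o[1]+100,o[0]:o[0]+130],None,fx=6,fy=6,interpolation=cv2.INTER_CUBIC)
cv2.imwrite(f"pics/{n}15c.png",c)
E
```

```text
t: 19.6
position: [0.4578, -0.0017, 0.0327]
orientation: [0.706, -0.706, -0.045, 0.045]
contact_force: [0.7, 5.3, -0.5]
grip_width: -0.001
[ 0.4578 -0.0017  0.0327] [ 0.6572  5.3239 -0.525 ] [ 0.7571 -0.11    0.0002]
```

View pics/scene15c.png

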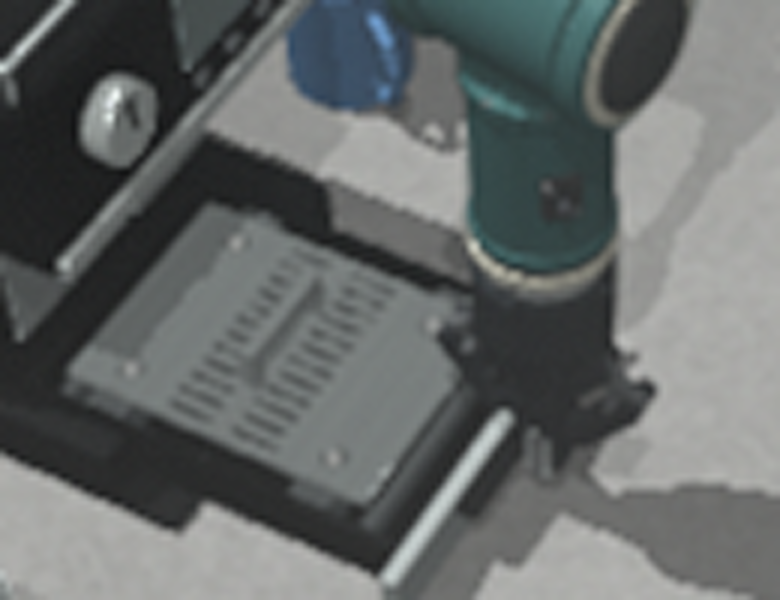

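```bash
python3 -m creep '[0,0,0,-0.3,0,0,0, 0,0,0,-0.6,0,0,0, 0,0,0,-0.9,0,0,0, 0,0,0,-1.2,0,0,0, 0,0,0,-1.5,0,0,0, 0,0,0,-1.8,0,0,0, 0,0,0,-2.1,0,0,0, 0,0,0,-2.3,0,0,0]' 40
python3 - <<'E'
from off import *
s=bot.state();print(s['position'],s['contact_force'],s['moment'])
for n in ("scene","top"):
    p,d=viewer.camera(n); np.savez(f"{n}16.npz",p=p,d=d)
    o=(140,70) if n=="scene" else (260,140)
    c=cv2.resize(p[o[1]:o[1]+110,o[0]:o[0]+140],None,fx=5,fy=5,interpolation=cv2.INTER_CUBIC)
    cv2.imwrite(f"pics/{n}16c.png",c)
E
```

```text
t: 20.45
position: [0.4665, -0.0699, 0.0327]
orientation: [0.706, -0.706, -0.045, 0.045]
contact_force: [1.7, 5.0, 0.9]
grip_width: -0.001
[ 0.4665 -0.0699  0.0327] [1.7464 5.0439 0.9059] [ 0.7571 -0.15    0.019 ]
```

View pics/scene16c.png

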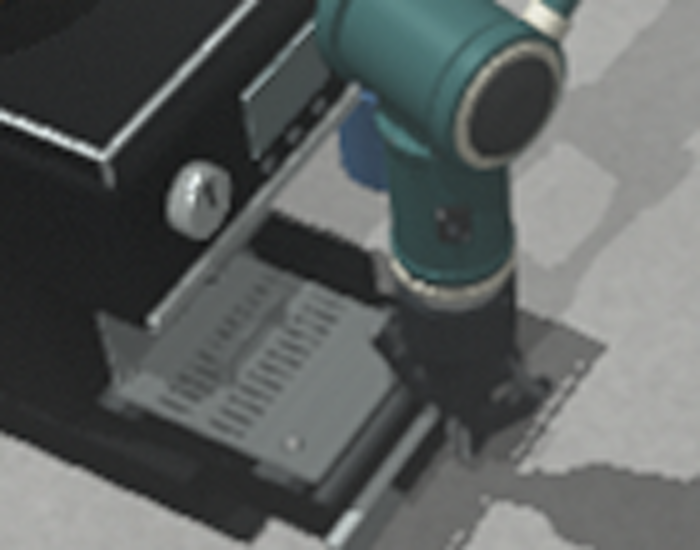

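View pics/top16c.png

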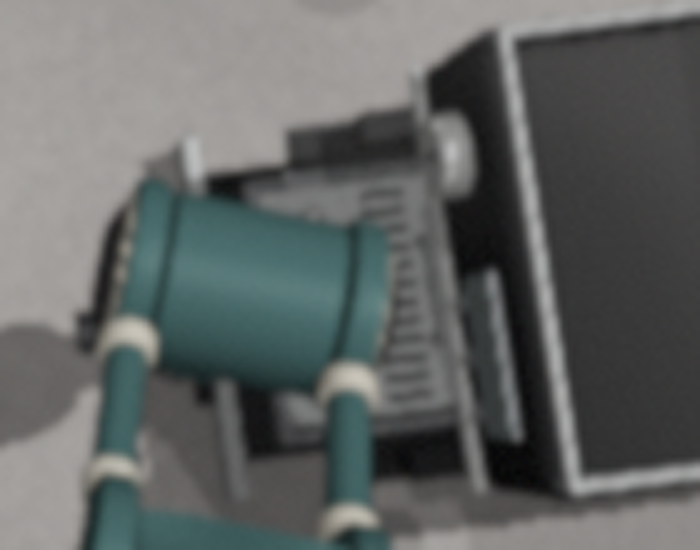

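Run:
```python
from off import *
ctr=np.array([.4711,-.0878])
z=np.load("top16.npz");C=cloud("top",z['d']);p=z['p'].astype(int)
hsv=cv2.cvtColor(z['p'],cv2.COLOR_BGR2HSV)
q=C[...,:2]-ctr; sx=q@EX; sy=q@EY
arm=(hsv[...,0]>75)&(hsv[...,0]<105)&(hsv[...,1]>70)&(C[...,2]>.15)&(sx>-.3)
for y0 in np.arange(-.1,.12,.02):
    k=arm&(sy>y0)&(sy<y0+.02)
    if k.sum()>5: print("arm sy%.2f"%y0, np.percentile(sx[k],[1,99]), np.percentile(C[...,2][k],[1,50,99]))
C0=cloud("top",np.load("top0.npz")['d']); q=C0[...,:2]-ctr; sx=q@EX; sy=q@EY
for y0 in np.arange(-.12,.14,.02):
    k=(C0[...,2]>.12)&(sy>y0)&(sy<y0+.02)&(sx>0)&(sx<.3)
    i=np.argsort(sx[k])[:12:4]; print("mach sy%.2f"%y0, [(round(float(a),3),round(float(b),3)) for a,b in zip(sx[k][i],C0[...,2][k][i])])
```

```text
arm sy-0.10 [-0.1101  0.012 ] [0.4502 0.5278 0.5368]
arm sy-0.08 [-0.1035  0.0182] [0.4317 0.4472 0.5247]
arm sy-0.06 [-0.0954  0.0167] [0.3908 0.4469 0.4631]
arm sy-0.04 [-0.149   0.0277] [0.3936 0.4166 1.2224]
arm sy-0.02 [-0.0705  0.035 ] [0.4097 0.4205 0.4257]
arm sy0.00 [-0.0708  0.0415] [0.4013 0.4192 0.4263]
arm sy0.02 [-0.0642  0.0179] [0.3953 0.4129 0.4257]
arm sy0.04 [-0.0603 -0.0231] [0.3942 0.4089 0.417 ]
mach sy-0.12 [(0.122, 0.203), (0.122, 0.199), (0.123, 0.201)]
mach sy-0.10 [(0.122, 0.207), (0.122, 0.196), (0.122, 0.201)]
mach sy-0.08 [(0.122, 0.224), (0.122, 0.248), (0.122, 0.202)]
mach sy-0.06 [(0.121, 0.209), (0.122, 0.218), (0.122, 0.196)]
mach sy-0.04 [(0.122, 0.206), (0.122, 0.284), (0.122, 0.208)]
mach sy-0.02 [(0.122, 0.198), (0.122, 0.267), (0.122, 0.198)]
mach sy0.00 [(0.121, 0.203), (0.122, 0.196), (0.123, 0.2)]
mach sy0.02 [(0.114, 0.264), (0.121, 0.198), (0.122, 0.196)]
mach sy0.04 [(0.109, 0.277), (0.11, 0.274), (0.11, 0.272)]
mach sy0.06 [(0.109, 0.269), (0.11, 0.269), (0.11, 0.283)]
mach sy0.08 [(0.111, 0.262), (0.122, 0.196), (0.123, 0.202)]
mach sy0.10 [(0.122, 0.207), (0.122, 0.197), (0.124, 0.208)]
mach sy0.12 [(0.274, 0.299)]
```

Wrist clearance to the head stays about 25 mm at the end of the stroke. Continue slowly to the stop.

```bash
python3 -m creep '[0,0,0,-0.15,0,0,0, 0,0,0,-0.3,0,0,0, 0,0,0,-0.45,0,0,0, 0,0,0,-0.6,0,0,0, 0,0,0,-0.7,0,0,0, 0,0,0,-0.8,0,0,0, 0,0,0,-0.88,0,0,0, 0,0,0,-0.95,0,0,0]' 40
python3 -m creep '[0,0,0,-0.03,0,0,0, 0,0,0,-0.06,0,0,0, 0,0,0,-0.09,0,0,0, 0,0,0,-0.12,0,0,0, 0,0,0,-0.15,0,0,0, 0,0,0,-0.17,0,0,0, 0,0,0,-0.19,0,0,0, 0,0,0,-0.2,0,0,0]' 40
```

```text
t: 21.35
position: [0.4699, -0.0979, 0.0326]
orientation: [0.706, -0.706, -0.045, 0.045]
contact_force: [-0.7, 3.9, 1.3]
grip_width: -0.002
t: 22.15
position: [0.4706, -0.1037, 0.0325]
orientation: [0.706, -0.706, -0.045, 0.045]
contact_force: [-1.0, 3.9, 1.7]
grip_width: 0.002
```

```bash
python3 -m creep '[0,0,0,-0.02,0,0,0, 0,0,0,-0.04,0,0,0, 0,0,0,-0.06,0,0,0, 0,0,0,-0.08,0,0,0, 0,0,0,-0.1,0,0,0, 0,0,0,-0.12,0,0,0, 0,0,0,-0.14,0,0,0, 0,0,0,-0.15,0,0,0]' 40
python3 - <<'E'
from off import *
s=bot.state();print(s['position'],s['contact_force'],s['moment'])
for n in ("scene","top"):
    p,d=viewer.camera(n); np.savez(f"{n}17.npz",p=p,d=d)
    o=(140,70) if n=="scene" else (260,140)
    c=cv2.resize(p[o[1]:o[1]+110,o[0]:o[0]+140],None,fx=5,fy=5,interpolation=cv2.INTER_CUBIC)
    cv2.imwrite(f"pics/{n}17c.png",c)
E
```

```text
t: 22.95
position: [0.4708, -0.1051, 0.0325]
orientation: [0.708, -0.704, -0.044, 0.045]
contact_force: [-2.3, 18.1, 5.1]
grip_width: 0.003
[ 0.4708 -0.1051  0.0325] [-2.3266 18.1001  5.1404] [ 2.7674  0.2836 -0.0054]
```

View pics/scene17c.png

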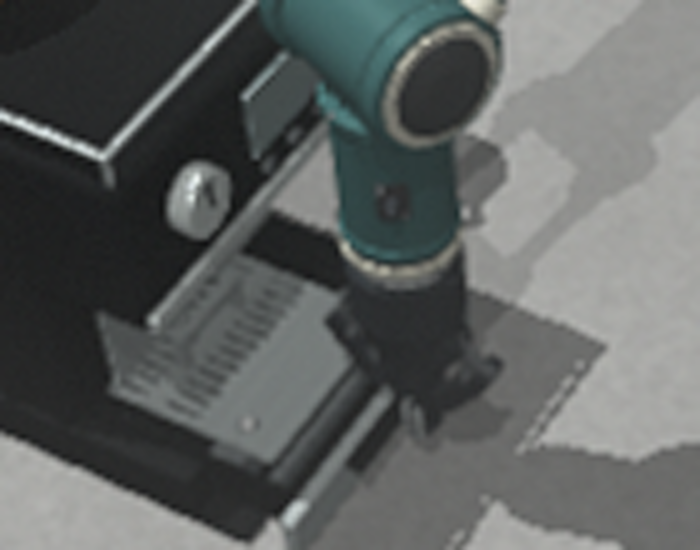

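Run:
```python
from off import *
for n,o,f in (("scene0",(170,125),4),("scene17",(140,70),5)):
    p=np.load(n+".npz")['p']
    x0,y0=(235,175) if n=="scene0" else (185,150)
    c=p[y0:y0+35,x0:x0+40]; cv2.imwrite(f"pics/e_{n}.png",cv2.resize(c,None,fx=14,fy=14,interpolation=cv2.INTER_CUBIC))
# stud idx0 & holes in scene17
s=np.load("scene17.npz")['p']
h=cen(s,[(250/5-.4+140,423/5-.4+70)],2,1); P=onplane("scene",h,.0425)[:,:2]; D=P-np.array([.5201,-.0124]); print(h,P,"moved",D@EX,D@EY)
```

```text
[[189.0192 154.2308]] [[ 0.5449 -0.2001]] moved [0.1893] [0.0004]
```

View pics/e_scene17.png

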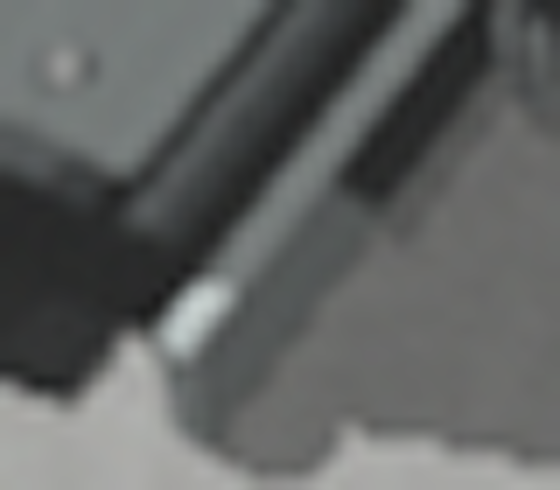

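View pics/top17c.png

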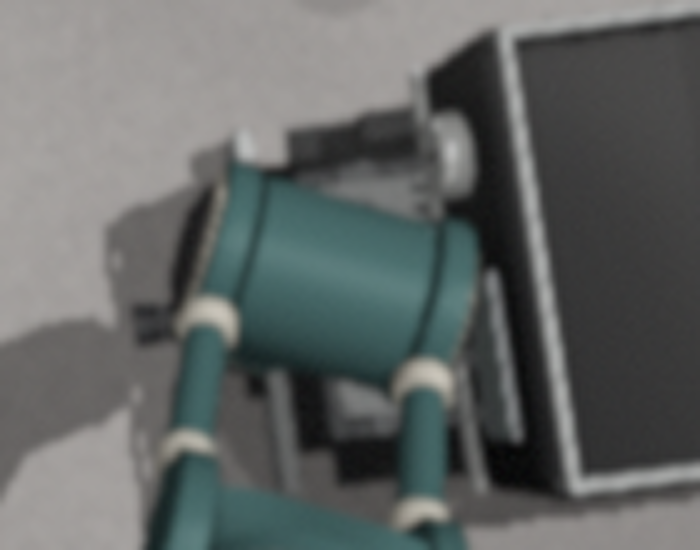

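```bash
python3 -m creep '[0,0,0,-0.01,0,0,0, 0,0,0,-0.02,0,0,0, 0,0,0,-0.03,0,0,0, 0,0,0,-0.04,0,0,0, 0,0,0,-0.04,0,0,0, 0,0,0,-0.04,0,0,0, 0,0,0,-0.04,0,0,0, 0,0,0,-0.04,0,0,0]' 40
```

```text
t: 23.85
position: [0.4708, -0.1053, 0.0325]
orientation: [0.708, -0.703, -0.044, 0.045]
contact_force: [-0.7, 20.5, 5.9]
grip_width: -0.002
```

Solid: 1.2 mm more command moved it 0.2 mm at 20 N. I'll back off, retreat upward and look.

```bash
python3 -m creep '[0,0,0,0.1,0,0,0, 0,0,0,0.3,0,0,0, 0,0,0,0.6,0,0,0, 0,0,0,1.2,0,0,0, 0,0,0,2,0,0,0, 0,0,0,3,0,0,0, 0,0,0,4,0,0,0, 0,0,-0.5,5,0,0,0]' 40
python3 -m creep '[0,0,-0.8,1,0,0,0, 0,0,-1.8,2.2,0,0,0, 0,0,-2.8,3.4,0,0,0, 0,0,-3.5,4.6,0,0,0, 0,0,-3.5,5.5,0,0,0, 0,0,-3.5,6,0,0,0, 0,0,-3.5,6,0,0,0, 0,0,-3.5,6,0,0,0]' 40
python3 - <<'E'
from off import *
s=bot.state();print(s['position'],s['contact_force'])
for n in ("scene","top"):
    p,d=viewer.camera(n); np.savez(f"{n}18.npz",p=p,d=d); cv2.imwrite(f"pics/{n}18.png",p)
    o=(120,80) if n=="scene" else (250,140)
    c=cv2.resize(p[o[1]:o[1]+110,o[0]:o[0]+140],None,fx=5,fy=5,interpolation=cv2.INTER_CUBIC)
    cv2.imwrite(f"pics/{n}18c.png",c)
E
```

```text
t: 24.65
position: [0.4508, 0.0401, 0.0464]
orientation: [-0.705, 0.706, 0.044, -0.046]
contact_force: [0.2, 1.6, -0.3]
grip_width: 0.004
t: 25.45
position: [0.4295, 0.2178, 0.1526]
orientation: [-0.705, 0.706, 0.046, -0.045]
contact_force: [-0.1, 0.0, -0.1]
grip_width: 0.003
[0.4295 0.2178 0.1526] [-0.1392  0.0354 -0.1338]
```

View pics/scene18c.png

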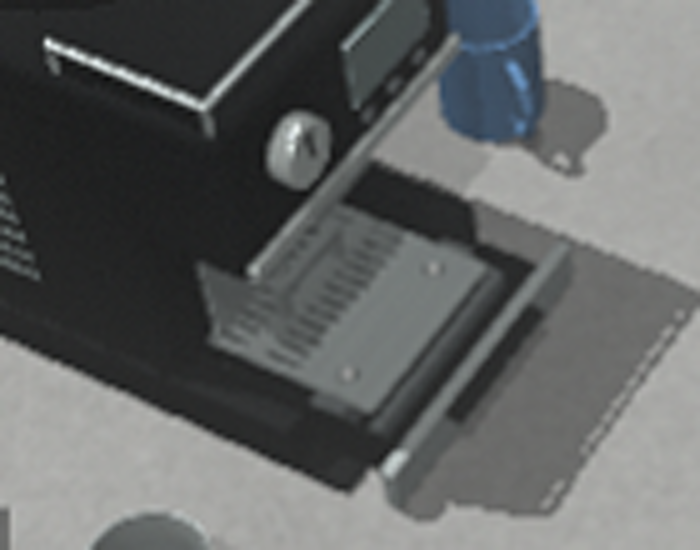

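View pics/top18c.png

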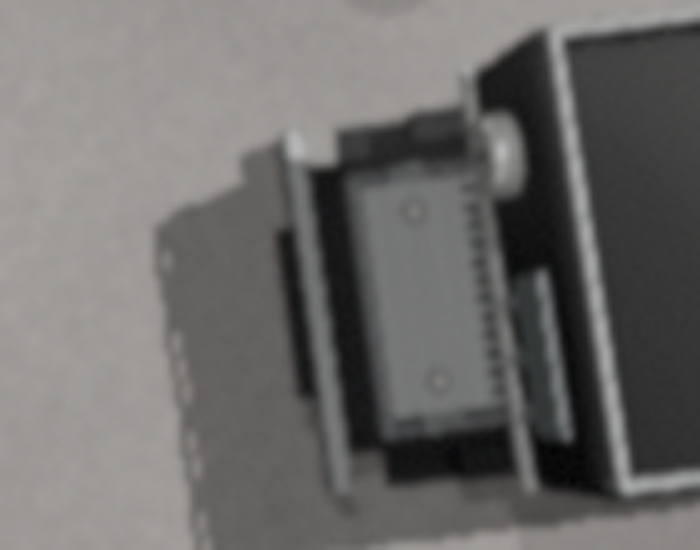

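Tray is in, both visible studs (scene crop (433,267), (348,372)) sit in their holes, the arm is clear. Final numeric check.

Run:
```python
from off import *
t=np.load("top18.npz")['p'];s=np.load("scene18.npz")['p']
A=lambda L,o:np.array(L)/5-.4+np.array(o)
ht=cen(t,A([(414,211),(441,381)],(250,140)),2,1); hs=cen(s,A([(348,372),(433,267)],(120,80)),2,1)
for n,h,S in (("top",ht,STt),("scene",hs,STs)):
    D=onplane(n,h,.0425)[:,:2]-S[[0,3]]; print(n,"studs moved x,y mm",np.c_[D@EX,D@EY]*1000)
C=cloud("top",np.load("top18.npz")['d']); ctr=np.array([.4711,-.0878]); q=C[...,:2]-ctr; x,y=q@EX,q@EY
k=(x>.105)&(x<.148)&(abs(y)<.045)
print("plate",np.linalg.lstsq(np.c_[x[k]-.125,y[k],np.ones(k.sum())],C[...,2][k],rcond=None)[0],k.sum())
t0=np.load("top0.npz")['p']; df=cv2.absdiff(t,t0).max(2)
for nm,(u,v) in dict(cup=(125,188),mug=(371,275),jug=(321,112),sug=(277,112),coc=(250,112),p0=(225,112),p1=(204,119)).items(): print(nm,df[v-9:v+10,u-9:u+10].mean().round(1),end=" ")
```

```text
top studs moved x,y mm [[187.7571  -0.404 ]
 [189.3326   0.1162]]
scene studs moved x,y mm [[189.3905   0.4273]
 [188.9497   0.7227]]
plate [ 3.2914 -0.0399  0.1911] 1175
cup 3.0 mug 2.3 jug 2.5 sug 2.0 coc 2.1 p0 2.5 p1 2.5
```

Run:
```python
from off import *
for n in("top","scene"):
    C=cloud(n,np.load(n+"18.npz")['d']); ctr=np.array([.4711,-.0878]); q=C[...,:2]-ctr; x,y=q@EX,q@EY
    k=(x>.095)&(x<.148)&(abs(y)<.065)&(C[...,2]<.06)&(C[...,2]>.02)
    print(n,np.linalg.lstsq(np.c_[x[k]-.12,y[k],np.ones(k.sum())],C[...,2][k],rcond=None)[0],k.sum())
from rig import ticket
print(ticket.close_job())
```

```text
top [0.0011 0.0001 0.0405] 668
scene [-0.0035  0.0053  0.0404] 435
the job is handed in; nothing more can be done
None
```

I laid the grille over the four studs, pushed the tray home against its stop, moved the arm clear and handed the job in at about 25 s.

**Seating:** I pinched the grille by its lift bar, carried it over and lined it up from the camera images. It dropped over the studs without needing to be slid. With the tray still drawn out, depth put the plate top at 40.7 mm (41 mm is seated), and it was level.

**Push:** The first push attempt failed. The closed fingers passed over the lip and panel without measurable force, although the reported tool height (46 mm) should have made them touch. I did not find out why. The tray and grille had not moved, so I went lower and pushed again.

**Last checks:**
- **Tray:** It travelled about 189 mm, then stopped hard at 18 to 20 N. The exact starting draw-out was not known, so "fully home" rests on that hard stop and the travel.
- **Grille:** It lies at 40.4 to 40.5 mm and level within 0.006 rad. The two studs still in view sit inside their holes.
- **Forces:** The highest I read at the end of any move was about 20 N.
- **Bystanders:** The cup, mug, jug, shakers and pods look unchanged in the top image. I did not check the scoop this way.

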